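Wind the drying turntable

ROBOT

A 6-joint arm with a two-finger parallel gripper is mounted at the origin on the work surface. World frame = base frame: x ahead of the robot, y to its left, z up, the work surface at z = 0. Lengths are in mm, angles in degrees, forces in N, time in s.
With the tool pointing down it reaches from about 200 to 875 mm from the base axis. Payload 3.4 kg.
Tool frame: the origin (TCP) lies midway between the tips of the shut fingers; the grasp point (between the pads) lies 19 mm behind it (robot.grip_depth is the z of the grasp point in the tool frame, in mm); z points along the fingers, y is the line along which they close (so a half turn about z gives the same grasp; the last joint's range is limited). The gripper opens to 94 mm and grips with 3 to 60 N. Pads are 16 mm wide; open, the fingers measure 119 mm over their backs; the gripper's body (75 mm by 177 mm) begins 78 mm behind the grasp point.
Start: joints at [-72.479, 15.808, 86.224, -0, 77.962, -6.933], TCP at [238.031, -523.457, 205.493] pointing down, gripper open.
Joint ranges: [-165.64, 165.64], [-43.16, 119.46], [12.63, 154.43], [-67.54, 247.53], [6.08, 155.33], [-154.97, 154.97]. Speed limits (degrees/s): [147.25, 147.25, 180, 180, 180, 180].

INTERFACE

Orientations are given as a 3x3 rotation matrix whose columns are the frame's x, y, z axes.
In Python, from cell import robot gives the robot as it stands.
- The arm moves only by the tool apply_moves, never from a script. Its argument "targets" is a list of rows, each an object with "delta_pos": the shift along the tool's x, y, z in m, a list of three; "dr": the turn, a rotation vector about the tool's x, y, z in rad, a list of three. In form: [{"delta_pos": [dx, dy, dz], "dr": [rx, ry, rz]}, ...]. A call has 1 to 12 rows; each row shifts and turns the commanded pose from where the row before left it, along the tool's axes as they then stand; what a row does not reach is not made up. A row lasts 1/10 s, in which the tool goes at most 50 mm and 8.59 degrees, less where a joint would pass 70% of its speed; a pose out of reach is approached as far as the arm can. A call is refused whole if a number of a shift passes 0.05 or a number of a turn 0.15, either way. A call with a gripper value outside its range is refused whole. "jaw" is the finger opening in m, from 0 to 0.094, set as the call begins (left out, the last holds). The fingers move at their own pace and stop on an object; "force" is the grip in N (left out, the last holds). Time passes only in rows, so rows that do not move let the fingers close. It gives the time, the measured TCP pose, the force, the opening and the grip force at its end, in the units of the state.
- robot.get_state(): the state, without advancing time (a new reading comes with each control period).
- robot.camera(name): name is "scene" or "side" or "wrist"; returns (picture, depth): 420x560x3 uint8, blue, green, red; 420x560 float32, mm along the optical axis (not along the pixel's ray), 0 where there is no reading.
- robot.camera_info(name): a dict with "fx", "fy", "cx", "cy" (pixels), "camera_from_world" (4x4, takes a point from world to camera coordinates). Camera axes: x right, y up, looking along -z (the intrinsics and any distortion apply to the point x, -y, -z); pixel columns grow to the right and rows downward; lengths in mm; the calibration is good to about 2 mm. A picture is of the moment at which its call begins: read the wrist's pose just before it. camera_info takes no time and is no camera call; for the wrist camera it gives the pose at the moment of the call.
- robot.job_done(): hands the job in; it is judged then, once.
The state is a dict: "time_s": time; "joint_pos": joint angles; "joint_velocities": joint speeds; "joint_efforts": joint torques, N m; "tcp_pos": TCP position; "eef_rot": TCP orientation; "wrist_force": force on the tool from outside, world axes, zero at the start; "moment": the same for the moment, N m; "finger_gap": finger opening in mm; "gripper_force": force on a finger pad.
Only numpy, scipy, OpenCV 4.12 (cv2) and the standard library are available. Lean on these libraries where they do the work, as an engineer would, in place of code of your own. Each camera call takes 0.05 s, during which the arm holds its last target. There are 200 camera calls.

TASK

The freshly varnished wooden edge slicker has to dry on the clockwork turntable. First stand it upright on the middle of the turntable and let go; then, with the brake still on, wind the brass wing key clockwise, a part turn at a time, until the gauge pointer stands in the green band and never in the red; last, push the red brake lever all the way over, towards the rear of the case, to release it. Keep the slicker from falling over and leave the dye bottle, the wooden block and the marker tin where they are.

Things in the scene. Friction and masses are not known exactly. Their poses are not given: they have to be found in the camera images.
- drive: Clockwork turntable, fixed: plywood case 270 (x) x 240 (y) mm, deck 107 mm high. Origin on the bench below the deck's front edge; x points to its rear, z up. From x=-110 to 0 mm its front slopes up at 28 degrees (48 to 107 mm high) and carries the key; the deck, x=0 to 160, carries turntable (-y) and gauge (+y). A box 50 mm high at its left (y 120 to 180, x -15 to 95) carries the brake.
- key_grip (a point): Point to grip on the brass wing key: centre of its wings, 40 mm out from the sloping face. z points out along the key's axis, 28 degrees from vertical and leaning towards the case's front; x runs along the wings (64 mm tip to tip, symmetric by half a turn), y across their flat faces (8 mm thick). The wings span 24 to 56 mm out from the face. The frame turns with the key.
- key (a joint): Angle of the key in rad: grows as it is wound clockwise (seen facing the key, i.e. turning about -z of key_grip), against a spring of up to about 0.12 N m; it stays where it is left. Stop at 6.75. Green on the gauge is key 4.4 to 5.5.
- gauge (a joint): Pointer of the wind gauge in rad, geared to 0.4 x the key angle; turns clockwise seen from above. Green band 1.76 to 2.20, red band from 2.20 up.
- pointer_tip (a point): Tip of the black gauge pointer, 36 mm from its axis, on the white round dial (86 mm across) on the deck at x=105, y=64 mm of the case. At gauge 0 it points 1.36 rad to the left (+y) of the case's x axis; turning clockwise, the green band follows and then the red one.
- brake (a joint): Brake lever in rad: 0 = on, leaning towards the case's front; 1.0 = released, leaning to the rear. Stays where it is left. It turns about the case's y axis at x=40, y=150, z=72 mm of the case.
- brake_tip (a point): Centre of the red ball (26 mm across) at the end of the 80 mm brake lever; the lever is a 10 mm rod.
- table_mid (a point): Middle of the turntable's top face: light wooden disc 120 mm across with a 64 mm cork pad in the middle, top 123 mm above the bench. Axes as the case's.
- slicker: Turned wooden edge slicker (a spindle), 114 mm tall, standing on its flat foot, 48 mm across. Origin: centre of its foot; z up. Foot and rings up to 34 mm high, straight waist 34 mm across from 46 to 88 mm high, head 42 mm across above.
- dye: Bystander: green dye bottle with white label, 52 mm across, 100 mm tall. Origin: centre of its foot.
- block: Bystander: grooved light wooden block 150 x 55 x 51 mm. Origin: centre of its underside, x along its length.
- tin: Bystander: metal tin 75 x 100 x 90 mm with coloured markers, 147 mm tall. Origin: centre of its underside.
Not all that is in view belongs to the job. What is shaped like the slicker but blue or purple is not meant.

How it is judged (in metres and radians):
On the way, in this order (a step that is already met when the one before it is completed fails the run):
1. the slicker stands upright on the middle of the turntable, released, with the brake on (horizontal distance between slicker and table_mid below 0.022 m and angle between slicker's own z axis and vertical below 0.12 rad and z of slicker in the frame of table_mid between -0.008 and 0.008 m and linear speed of slicker below 0.03 m/s and contact force between the fingers and slicker below 0.1 N and value of joint brake below 0.3 rad), for 0.2 s.
2. the key has been wound until the pointer is in the green band, with the brake still on and the slicker standing (value of joint gauge between 1.76 and 2.2 rad and value of joint brake below 0.3 rad and horizontal distance between slicker and table_mid below 0.022 m and angle between slicker's own z axis and vertical below 0.12 rad and z of slicker in the frame of table_mid between -0.008 and 0.008 m), for 0.2 s.
3. the brake lever is pushed over to released (value of joint brake above 0.85 rad), for 0.1 s.
At the end, for the whole second after the job is handed in: The slicker stands upright (within 7 degrees) and still on the turntable, its axis within 22 mm of the middle; the gauge pointer is in the green band (1.76 to 2.20 rad); the brake lever is over at released (above 0.85 of 1.0 rad) (horizontal distance between slicker and table_mid below 0.022 m and angle between slicker's own z axis and vertical below 0.12 rad and z of slicker in the frame of table_mid between -0.008 and 0.008 m and linear speed of slicker below 0.03 m/s and contact force between the fingers and slicker below 0.1 N and value of joint gauge between 1.76 and 2.2 rad and value of joint brake above 0.85 rad and angular speed of slicker below 0.3 rad/s); the robot touches nothing.
It fails at once if the slicker falls over (angle between slicker's own z axis and vertical above 0.6 rad).
It fails at once if the key is wound until the pointer is in the red band (value of joint gauge above 2.24 rad).
It fails at once if the dye bottle is shifted by more than 20 mm or tipped over (distance of dye from where it was at the start of the episode above 0.02 m or angle between dye's own z axis and vertical above 0.4 rad).
It fails at once if the grooved wooden block is shifted by more than 20 mm or tipped over (distance of block from where it was at the start of the episode above 0.02 m or angle between block's own z axis and vertical above 0.4 rad).
It fails at once if the tin of markers is shifted by more than 20 mm or tipped over (distance of tin from where it was at the start of the episode above 0.02 m or angle between tin's own z axis and vertical above 0.4 rad).
It also fails if it takes over 69 s, if anything falls off the work surface, if the arm or the gripper's body presses on something with over 40 N, if the wrist force passes 120 N, or if a joint passes its speed limit or range.

## Working session

There is one attempt and no reset: what is moved stays moved. The work goes in short steps, Python scripts to look and compute and a tool call to move; the robot and the scene stay as the last step left them, time stands still between calls to the robot, and variables do not carry over. Pictures are saved under pics/ and viewed, at most 10 in all, crops included, and the job is handed in when it is done.

Besides the shell and the picture viewer there is one more tool, called after "Call:" as name(argument=value, ...) on one line, values as JSON. apply_moves: Moves the arm, as the interface text tells. Its arguments: {"type":"object","properties":{"targets":{"type":"array"},"jaw":{"type":"number"},"force":{"type":"number"}},"required":["targets"]}

```bash
mkdir -p pics; ls; cat > h.py <<'E'
import numpy as np, cv2
from cell import robot
def shot(name,fn=None):
    im,d=robot.camera(name); info=robot.camera_info(name)
    np.savez(f'{fn or name}.npz',im=im,d=d,M=info['camera_from_world'],K=[info[k] for k in('fx','fy','cx','cy')])
    cv2.imwrite(f'pics/{fn or name}.png',im); print({k:v for k,v in info.items() if k!='camera_from_world'}); return im,d
def load(fn):
    z=np.load(f'{fn}.npz'); return z['im'],z['d'],z['M'],z['K']
def cloud(fn):
    im,d,M,K=load(fn); v,u=np.mgrid[:d.shape[0],:d.shape[1]]
    c=np.stack([(u-K[2])/K[0]*d,-(v-K[3])/K[1]*d,-d,np.ones_like(d)],-1)
    return (c@np.linalg.inv(M).T)[...,:3]
E
python3 - <<'E'
from h import *
a,_=shot('scene');b,_=shot('side')
cv2.imwrite('pics/both.png',np.hstack([a,b])[:, :])
for n in('scene','side'): print(np.round(np.linalg.inv(load(n)[2]),3))
print(robot.get_state())
E
```

```text
pics
{'fx': 402.6317316912682, 'fy': 402.6317316912682, 'cx': 269.0511358705857, 'cy': 210.5731223571185}
{'fx': 545.6738113693466, 'fy': 545.6738113693466, 'cx': 279.2131062812352, 'cy': 224.42350183881263}
[[-7.020000e-01 -4.710000e-01  5.340000e-01  1.184733e+03]
 [ 7.120000e-01 -4.830000e-01  5.100000e-01  6.133440e+02]
 [ 1.800000e-02  7.390000e-01  6.740000e-01  8.989810e+02]
 [ 0.000000e+00  0.000000e+00  0.000000e+00  1.000000e+00]]
[[-9.950000e-01  8.100000e-02 -6.400000e-02  4.577260e+02]
 [-1.030000e-01 -7.650000e-01  6.350000e-01  9.347900e+02]
 [ 2.000000e-03  6.380000e-01  7.700000e-01  1.216627e+03]
 [ 0.000000e+00  0.000000e+00  0.000000e+00  1.000000e+00]]
{'time_s': 0.1, 'joint_pos': array([-7.24796388e+01,  1.58432435e+01,  8.62876076e+01, -7.02658544e-04,
        7.79651267e+01, -6.93123606e+00]), 'joint_velocities': array([ 0.04284214, -0.18874637, -0.12283714,  0.09900484,  0.04426133,
       -0.03323197]), 'joint_efforts': array([ 3.69109493e-04, -4.05457950e+01, -2.37779027e+01,  7.04347878e-02,
        2.98890669e-02, -5.72480576e-05]), 'tcp_pos': array([ 237.85055832, -522.91688752,  204.70129078]), 'eef_rot': array([[ 9.10310260e-01,  4.13926280e-01, -5.15725966e-04],
       [ 4.13926557e-01, -9.10308884e-01,  1.59380746e-03],
       [ 1.90248862e-04, -1.66433195e-03, -9.99998597e-01]]), 'wrist_force': array([ 0.28345807,  0.66928255, -0.99488576]), 'moment': array([ 0.0367193 ,  0.01938178, -0.00093987]), 'gripper_force': 0.0, 'finger_gap': 94.31052140063949}
```

View pics/scene.png

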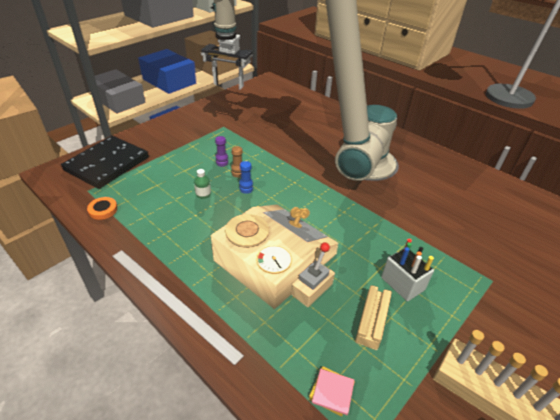

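View pics/side.png

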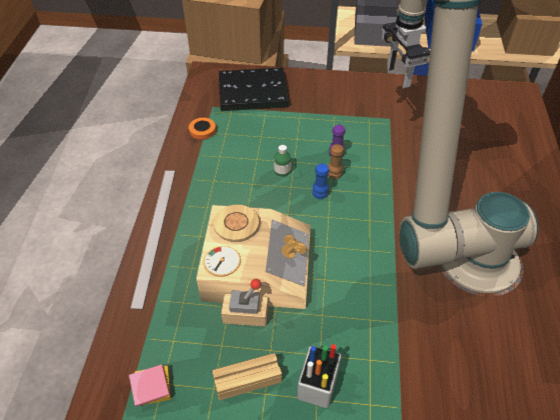

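The slicker is the brown one, at (238,160) in scene and (336,160) in side, between the purple and blue ones. The case is around (275,255) in scene. Next I'll measure it all from depth and an enlarged crop.

```bash
python3 - <<'E'
from h import *
C={n:cloud(n) for n in('scene','side')}
for n in C:
    im=load(n)[0]; P=C[n]
    hsv=cv2.cvtColor(im,cv2.COLOR_BGR2HSV)
    print(n,'mat z',np.round(np.nanmedian(P[200:210,400:402] if n=='scene' else P[210:220,345:350],axis=(0,1))))
    boxes={'scene':{'slick':(228,144,246,178),'purple':(212,134,230,168),'blue':(236,158,256,194),'dye':(192,166,213,198)},
     'side':{'slick':(325,143,346,180),'purple':(329,123,347,150),'blue':(310,162,332,198),'dye':(270,144,295,176)}}[n]
    for k,(a,b,c,d) in boxes.items():
        Q=P[b:d,a:c].reshape(-1,3); H=hsv[b:d,a:c].reshape(-1,3)
        m=(Q[:,2]>8)&(Q[:,2]<130)
        if k=='slick': m&=(H[:,0]<20)
        Q=Q[m]; top=Q[Q[:,2]>np.percentile(Q[:,2],99)-6]
        print(k,len(Q),'zmax',Q[:,2].max().round(1),'mean top',top.mean(0).round(1),'bbox',Q.min(0).round(),Q.max(0).round())
    # deck points, table points
    for nm,lo,hi in(('deck',103,111),('table',119,128)):
        m=(P[...,2]>lo)&(P[...,2]<hi)&(P[...,0]>300)&(P[...,0]<800)&(abs(P[...,1])<260)
        Q=P[m]; print(nm,len(Q),Q.mean(0).round(1), cv2.minAreaRect(Q[:,:2].astype(np.float32)))
    v,u=np.nonzero(m); print('uv table',u.min(),u.max(),v.min(),v.max())
a=load('scene')[0][195:310,200:345]; b=load('side')[0][195:335,190:325]
cv2.imwrite('pics/c1.png',np.hstack([cv2.resize(a,(400,400*115//145*1),interpolation=3)[:317],cv2.resize(b,(306,317),interpolation=3)]))
cv2.imwrite('pics/c2.png',cv2.resize(b,None,fx=4.2,fy=4.2,interpolation=3))
cv2.imwrite('pics/c1.png',cv2.resize(a,None,fx=5,fy=5,interpolation=3))
E
```

```text
scene mat z [130. 222.  -1.]
slick 236 zmax 114.1 mean top [ 412.7 -287.1  110.2] bbox [ 397. -304.    8.] [ 433. -269.  114.]
purple 299 zmax 113.8 mean top [ 407.5 -377.6  110.1] bbox [ 386. -402.    8.] [ 432. -355.  114.]
blue 431 zmax 113.5 mean top [ 450.8 -199.   109.7] bbox [ 398. -285.    8.] [ 476. -177.  113.]
dye 348 zmax 101.3 mean top [ 573.1 -284.7   98.2] bbox [ 550. -301.    9.] [ 600. -258.  101.]
deck 2694 [649.3 112.6 106.5] ((601.01904296875, 0.868621826171875), (478.1009521484375, 278.7951965332031), 81.86260986328125)
table 1102 [657.8  41.2 121.9] ((632.8161010742188, 96.65957641601562), (189.29840087890625, 239.07821655273438), 53.50361633300781)
uv table 226 323 208 257
side mat z [ 364. -127.    2.]
slick 380 zmax 121.0 mean top [ 408.1 -287.7  113.3] bbox [ 387. -311.    8.] [ 431. -204.  121.]
purple 307 zmax 121.0 mean top [ 408.4 -330.4  114.6] bbox [ 375. -514.    8.] [ 428. -282.  121.]
blue 491 zmax 118.8 mean top [ 449.2 -198.3  113.9] bbox [ 418. -298.    8.] [ 481. -175.  119.]
dye 412 zmax 105.5 mean top [ 571.5 -284.4  101. ] bbox [ 546. -385.    8.] [ 615. -257.  105.]
deck 2910 [633.  108.  107.3] ((600.411376953125, -1.062286376953125), (482.1675720214844, 279.8921203613281), 81.72309875488281)
table 1280 [652.9  41.1 123.3] ((631.6727294921875, 100.10333251953125), (194.6080780029297, 248.42625427246094), 54.31928253173828)
uv table 214 304 205 292
```

View pics/c2.png

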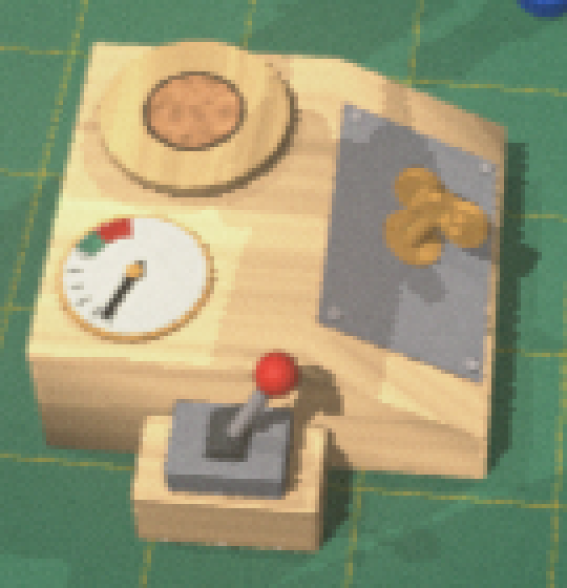

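View pics/c1.png

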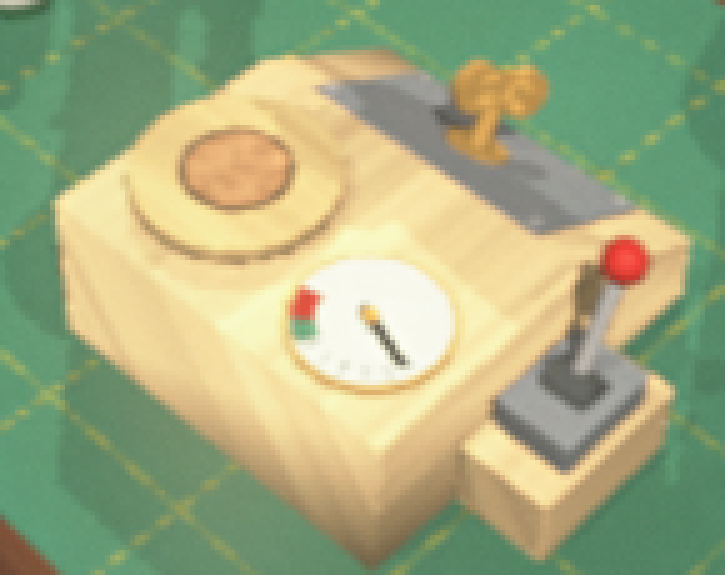

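The views show cork centre, dial, ball, and key wings clearly: crop side (194,111), (136,276), (277,374), (440,205); crop scene (237,168), (368,321), (625,260), (502,85). The pointer is at the start, facing left.

```bash
cat >> h.py <<'E'
def ray(fn,u,v):
    _,_,M,K=load(fn); T=np.linalg.inv(M); d=T[:3,:3]@np.array([(u-K[2])/K[0],-(v-K[3])/K[1],-1]); return T[:3,3],d
def onz(fn,u,v,z):
    o,d=ray(fn,u,v); return o+d*(z-o[2])/d[2]
def tri(uv1,uv2,a='scene',b='side'):
    A=np.zeros((3,3));r=np.zeros(3)
    for fn,uv in((a,uv1),(b,uv2)):
        o,d=ray(fn,*uv); d=d/np.linalg.norm(d); P=np.eye(3)-np.outer(d,d); A+=P; r+=P@o
    return np.linalg.solve(A,r)
S2=lambda x,y:(190+x/4.2-.4,195+y/4.2-.4)
S1=lambda x,y:(200+x/5-.4,195+y/5-.4)
E
python3 - <<'E'
from h import *
from scipy.optimize import least_squares
ca=[('side',S2(92,43),(160,-120,107)),('side',S2(30,355),(160,120,107)),('side',S2(342,60),(0,-120,107)),('side',S2(507,125),(-110,-120,48)),
 ('side',S2(136,276),(105,64,109)),('scene',S1(368,321),(105,64,109)),('scene',S1(57,203),(160,-120,107)),('scene',S1(372,447),(160,120,107)),('scene',S1(690,240),(-110,120,48))]
W=[onz(f,*uv,c[2])[:2] for f,uv,c in ca]; Cc=np.array([c[:2] for *_,c in ca],float)
def R(a): return np.array([[np.cos(a),-np.sin(a)],[np.sin(a),np.cos(a)]])
r=least_squares(lambda p:((Cc@R(p[0]).T+p[1:])-W).ravel(),[0,600,0],loss='soft_l1',f_scale=3)
print('case',np.degrees(r.x[0]),r.x[1:]); print(r.fun.reshape(-1,2).round(1)); p=r.x
inv=lambda q:(R(p[0]).T@(np.array(q)[:2]-p[1:])).round(1)
for n,uv in(('side',S2(194,111)),('scene',S1(237,168))):
    w=onz(n,*uv,123); print('cork',w.round(1),inv(w))
print('cork tri',tri(S1(237,168),S2(194,111)).round(1))
b=tri(S1(625,260),S2(277,374)); print('ball',b.round(1),inv(b))
for n in('scene','side'):
    im=load(n)[0];P=cloud(n)
    ux=R(p[0])[:,0]; L=(P[...,:2]-p[1:])@R(p[0])
    hgt=(P[...,2]-48-(L[...,0]+110)*np.tan(np.radians(28)))*np.cos(np.radians(28))
    m=(L[...,0]>-160)&(L[...,0]<30)&(abs(L[...,1])<70)&(hgt>20)&(hgt<65)
    Q=np.c_[L[m],P[...,2][m]]; print(n,len(Q),'key pts local mean',Q.mean(0).round(1),'h',np.percentile(hgt[m],[2,50,98]).round(1))
    # coordinates on face: s along slope up, y
    a=np.radians(28); s=(Q[:,0]+110)*np.cos(a)+(Q[:,2]-48)*np.sin(a)
    G=np.c_[s,Q[:,1]].astype(np.float32); print(cv2.minAreaRect(G), np.degrees(np.arctan2(*np.linalg.svd(G-G.mean(0),full_matrices=False)[2][0][::-1])))
    # slicker refined: head ring z>90
    hsv=cv2.cvtColor(im,cv2.COLOR_BGR2HSV)
    box=(226,142,248,180) if n=='scene' else (323,141,348,182)
    mm=np.zeros(im.shape[:2],bool); mm[box[1]:box[3],box[0]:box[2]]=True
    mm&=(hsv[...,0]<20)&(hsv[...,1]>90)&(P[...,2]>4)&(abs(P[...,0]-410)<35)&(abs(P[...,1]+287)<35)
    for lo,hi in((110,120),(90,110),(48,86),(4,34)):
        q=P[mm&(P[...,2]>lo)&(P[...,2]<=hi)]
        if len(q): print('  slick',lo,hi,len(q),q.mean(0).round(1),q.min(0).round(),q.max(0).round())
E
```

```text
case 1.3216795938607304 [577.10611877  86.27593545]
[[-0.5  0.5]
 [ 2.3 -2.6]
 [ 2.3 -0.8]
 [ 1.1  2.7]
 [ 0.6  1. ]
 [-1.   0.7]
 [-0.9 -3.1]
 [-2.4  1.7]
 [-1.1 -0.7]]
cork [662.8  32.7 123. ] [ 84.4 -55.5]
cork [663.   33.9 123. ] [ 84.7 -54.4]
cork tri [662.8  33.3 123. ]
ball [583.1 236.6 146.3] [  9.5 150.1]
scene 183 key pts local mean [-71.4   2.8 114.3] h [22.6 40.9 55.5]
((64.00140380859375, 3.0196094512939453), (11.431256294250488, 66.79278564453125), 64.81034851074219) 158.2684
  slick 110 120 17 [ 412.5 -285.1  111.9] [ 397. -298.  110.] [ 429. -272.  114.]
  slick 90 110 67 [ 417.  -283.   102.7] [ 397. -301.   91.] [ 430. -270.  110.]
  slick 48 86 63 [ 420.2 -282.5   68. ] [ 409. -298.   48.] [ 427. -271.   86.]
  slick 4 34 57 [ 426.4 -282.1   18.4] [ 417. -303.    4.] [ 433. -269.   33.]
side 250 key pts local mean [-73.9   3.2 116. ] h [23.4 44.1 58.2]
((63.66936111450195, 2.961136817932129), (15.362682342529297, 63.8705940246582), 71.29749298095703) 158.9265
  slick 110 120 61 [ 408.1 -287.8  113. ] [ 391. -305.  110.] [ 424. -267.  119.]
  slick 90 110 69 [ 409.9 -278.2  103.2] [ 391. -306.   90.] [ 426. -267.  110.]
  slick 48 86 90 [ 409.7 -277.8   67.5] [ 394. -290.   48.] [ 424. -270.   86.]
  slick 4 34 81 [ 408.2 -272.4   19.6] [ 388. -286.    4.] [ 428. -264.   34.]
```

Slicker foot is at (409,-287), cork centre at (663,33), and case yaw is 1.3°. The key sits at about (505,88,113), with its wings 21.5° clockwise from upslope, and the ball is 80 mm from the lever axis as specified. All of this fits the given sizes. Next I'll write a small planner that turns a goal pose into tool-axis rows.

```bash
cat >> h.py <<'E'
from scipy.spatial.transform import Rotation as Ro
def tool(psi,tilt=0,yaw=1.3):
    """tool z down, tipped by tilt deg towards case +x; tool x at psi deg from forward/upslope towards left"""
    a,t,w=np.radians([psi,tilt,yaw]); f=np.array([np.cos(t),0,np.sin(t)]); z=np.array([np.sin(t),0,-np.cos(t)])
    x=f*np.cos(a)+np.array([0,1,0])*np.sin(a); return Ro.from_euler('z',w).as_matrix()@np.c_[x,np.cross(z,x),z]
def plan(pos,R,n,start=None):
    s=robot.get_state(); p,Q=(s['tcp_pos'],s['eef_rot']) if start is None else start
    p=np.array(p,float);R=np.array(R);p0=p.copy();Q0=Ro.from_matrix(Q).as_matrix();Q=Q0.copy(); rows=[]
    for i in range(1,n+1):
        want=p0+(np.array(pos)-p0)*i/n; W=Q0@Ro.from_rotvec(Ro.from_matrix(Q0.T@R).as_rotvec()*i/n).as_matrix()
        d=np.round(Q.T@(want-p)/1000,3); r=np.round(Ro.from_matrix(Q.T@W).as_rotvec(),3)
        rows.append((d.tolist(),r.tolist())); p=p+Q@d*1000; Q=Q@Ro.from_rotvec(r).as_matrix()
    for d,r in rows: print(d,r)
    return p,Q
E
python3 - <<'E'
from h import *
T=tool(90,0,0); e=plan([409,-287,200],T,12); print('--',e[0]); plan([409,-287,49],T,6,e)
E
```

```text
[0.021, -0.012, 0.0] [-0.0, -0.0, -0.095]
[0.022, -0.01, 0.001] [-0.0, -0.0, -0.096]
[0.023, -0.008, 0.0] [-0.0, -0.0, -0.095]
[0.024, -0.005, 0.001] [-0.0, -0.0, -0.095]
[0.024, -0.003, 0.0] [-0.0, -0.001, -0.096]
[0.024, -0.001, 0.0] [-0.001, 0.0, -0.095]
[0.025, 0.001, 0.001] [0.0, 0.0, -0.095]
[0.024, 0.004, 0.0] [0.0, 0.0, -0.096]
[0.023, 0.005, 0.001] [-0.0, 0.0, -0.095]
[0.023, 0.009, 0.0] [-0.0, -0.0, -0.095]
[0.022, 0.01, 0.0] [-0.0, -0.0, -0.096]
[0.021, 0.012, 0.001] [-0.0, -0.0, -0.095]
-- [ 408.76969133 -287.00059705  199.8205758 ]
[-0.0, 0.0, 0.025] [-0.0, -0.0, -0.0]
[-0.0, 0.0, 0.025] [-0.0, -0.0, -0.0]
[-0.0, 0.0, 0.025] [-0.0, -0.0, -0.0]
[-0.0, 0.0, 0.026] [-0.0, -0.0, -0.0]
[-0.0, 0.0, 0.025] [-0.0, -0.0, -0.0]
[-0.0, 0.0, 0.025] [-0.0, -0.0, -0.0]
```

Call:
apply_moves(targets=[{"delta_pos": [0.021, -0.012, 0], "dr": [0, 0, -0.095]}, {"delta_pos": [0.022, -0.01, 0.001], "dr": [0, 0, -0.096]}, {"delta_pos": [0.023, -0.008, 0], "dr": [0, 0, -0.095]}, {"delta_pos": [0.024, -0.005, 0.001], "dr": [0, 0, -0.095]}, {"delta_pos": [0.024, -0.003, 0], "dr": [0, 0, -0.096]}, {"delta_pos": [0.024, -0.001, 0], "dr": [0, 0, -0.095]}, {"delta_pos": [0.025, 0.001, 0.001], "dr": [0, 0, -0.095]}, {"delta_pos": [0.024, 0.004, 0], "dr": [0, 0, -0.096]}, {"delta_pos": [0.023, 0.005, 0.001], "dr": [0, 0, -0.095]}, {"delta_pos": [0.023, 0.009, 0], "dr": [0, 0, -0.095]}, {"delta_pos": [0.022, 0.01, 0], "dr": [0, 0, -0.096]}, {"delta_pos": [0.021, 0.012, 0.001], "dr": [0, 0, -0.095]}], jaw=0.07)

```text
time_s: 1.3
tcp_pos: [409.3, -286.5, 200.2]
eef_rot: [[-0.004, 1.0, -0.0], [1.0, 0.004, 0.0], [0.0, -0.0, -1.0]]
wrist_force: [1.0, -0.2, 0.5]
finger_gap: 69.7
gripper_force: 0.0
```

Call:
apply_moves(targets=[{"delta_pos": [0, 0, 0.03], "dr": [0, 0, 0]}, {"delta_pos": [0, 0, 0.03], "dr": [0, 0, 0]}, {"delta_pos": [0, 0, 0.03], "dr": [0, 0, 0]}, {"delta_pos": [0, 0, 0.03], "dr": [0, 0, 0]}, {"delta_pos": [0, 0, 0.02], "dr": [0, 0, 0]}, {"delta_pos": [0, 0, 0.011], "dr": [0, 0, 0]}, {"delta_pos": [0, 0, 0], "dr": [0, 0, 0]}])

```text
time_s: 2.0
tcp_pos: [408.0, -286.7, 48.1]
eef_rot: [[0.0, 1.0, -0.003], [1.0, -0.0, 0.002], [0.002, -0.003, -1.0]]
wrist_force: [-0.5, 0.1, -0.6]
finger_gap: 70.2
gripper_force: 0.0
```

Call:
apply_moves(targets=[{"delta_pos": [0, 0, 0], "dr": [0, 0, 0]}, {"delta_pos": [0, 0, 0], "dr": [0, 0, 0]}, {"delta_pos": [0, 0, 0], "dr": [0, 0, 0]}, {"delta_pos": [0, 0, 0], "dr": [0, 0, 0]}, {"delta_pos": [0, 0, 0], "dr": [0, 0, 0]}, {"delta_pos": [0, 0, 0], "dr": [0, 0, 0]}], jaw=0.02, force=20)

```text
time_s: 2.6
tcp_pos: [409.2, -287.9, 50.2]
eef_rot: [[-0.0, 1.0, 0.001], [1.0, 0.0, -0.001], [-0.001, 0.001, -1.0]]
wrist_force: [-1.4, 0.3, 5.2]
finger_gap: 39.8
gripper_force: 20.0
```

```bash
python3 - <<'E'
from h import *
s=robot.get_state();print(s['finger_gap'],s['gripper_force'],s['tcp_pos'],s['wrist_force'])
a,_=shot('side','side2');b,_=shot('scene','scene2')
A=cv2.resize(a[100:210,270:380],(440,440),interpolation=3);B=cv2.resize(b[110:210,190:280],(360,400),interpolation=3)
B=cv2.copyMakeBorder(B,0,40,0,0,0);cv2.imwrite('pics/c3.png',np.hstack([A,B]))
E
```

```text
39.773586471548036 20.000437712296844 [ 409.24767876 -287.93962061   50.20183489] [-1.39879192  0.29259716  5.18082861]
{'fx': 545.6738113693466, 'fy': 545.6738113693466, 'cx': 279.2131062812352, 'cy': 224.42350183881263}
{'fx': 402.6317316912682, 'fy': 402.6317316912682, 'cx': 269.0511358705857, 'cy': 210.5731223571185}
```

View pics/c3.png

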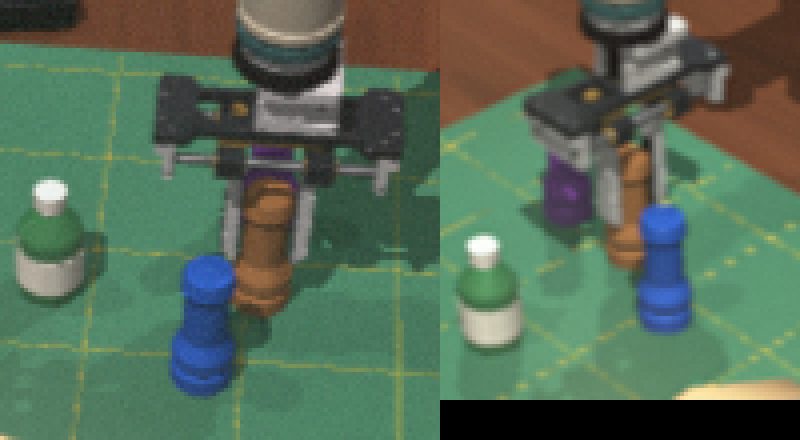

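The grip is around the spindle, but the gap is 39.8 mm, not the 34 mm waist, so it is touching a flare. I'll test by regripping higher.

Call:
apply_moves(targets=[{"delta_pos": [0, 0, 0], "dr": [0, 0, 0]}, {"delta_pos": [0, 0, 0], "dr": [0, 0, 0]}, {"delta_pos": [0, 0, -0.008], "dr": [0, 0, 0]}, {"delta_pos": [0, 0, 0], "dr": [0, 0, 0]}], jaw=0.055)

```text
time_s: 3.1
tcp_pos: [409.5, -288.0, 58.2]
eef_rot: [[-0.0, 1.0, 0.001], [1.0, 0.0, -0.001], [-0.001, 0.001, -1.0]]
wrist_force: [0.4, 0.3, 0.1]
finger_gap: 54.9
gripper_force: 0.0
```

Call:
apply_moves(targets=[{"delta_pos": [0, 0, 0], "dr": [0, 0, 0]}, {"delta_pos": [0, 0, 0], "dr": [0, 0, 0]}, {"delta_pos": [0, 0, 0], "dr": [0, 0, 0]}, {"delta_pos": [0, 0, 0], "dr": [0, 0, 0]}, {"delta_pos": [0, 0, 0], "dr": [0, 0, 0]}], jaw=0.02, force=20)

```text
time_s: 3.6
tcp_pos: [409.0, -287.5, 57.5]
eef_rot: [[0.0, 1.0, 0.0], [1.0, -0.0, -0.0], [-0.0, 0.0, -1.0]]
wrist_force: [0.4, -0.6, -0.0]
finger_gap: 40.1
gripper_force: 20.0
```

The gap is the same and the force is steady, so the hold is symmetric. I'll lift straight up and check.

Call:
apply_moves(targets=[{"delta_pos": [0, 0, -0.01], "dr": [0, 0, 0]}, {"delta_pos": [0, 0, -0.02], "dr": [0, 0, 0]}, {"delta_pos": [0, 0, -0.025], "dr": [0, 0, 0]}, {"delta_pos": [0, 0, -0.025], "dr": [0, 0, 0]}, {"delta_pos": [0, 0, -0.025], "dr": [0, 0, 0]}, {"delta_pos": [0, 0, -0.025], "dr": [0, 0, 0]}, {"delta_pos": [0, 0, -0.015], "dr": [0, 0, 0]}, {"delta_pos": [0, 0, -0.005], "dr": [0, 0, 0]}, {"delta_pos": [0, 0, 0], "dr": [0, 0, 0]}], force=25)

```text
time_s: 4.5
tcp_pos: [409.0, -287.6, 208.1]
eef_rot: [[-0.0, 1.0, 0.001], [1.0, 0.0, -0.001], [-0.001, 0.001, -1.0]]
wrist_force: [0.3, -0.3, -1.4]
finger_gap: 39.8
gripper_force: 25.0
```

```bash
python3 - <<'E'
from h import *
a,_=shot('side','side3');b,_=shot('scene','scene3')
cv2.imwrite('pics/c4.png',np.hstack([cv2.resize(a[60:220,230:390],(400,400),interpolation=3),cv2.resize(b[40:200,170:330],(400,400),interpolation=3)]))
for n in('side3','scene3'):
    P=cloud(n);im=load(n)[0];hsv=cv2.cvtColor(im,cv2.COLOR_BGR2HSV)
    m=(abs(P[...,0]-409)<40)&(abs(P[...,1]+287)<40)&(P[...,2]>120)&(P[...,2]<300)&(hsv[...,0]<16)&(hsv[...,1]>110)
    q=P[m]; print(n,len(q),q.min(0).round(),q.max(0).round())
    for lo in range(140,280,10):
        r=q[(q[:,2]>lo)&(q[:,2]<lo+10)]
        if len(r)>3: print(lo,len(r),r.mean(0).round(),np.ptp(r,axis=0).round())
E
```

```text
{'fx': 545.6738113693466, 'fy': 545.6738113693466, 'cx': 279.2131062812352, 'cy': 224.42350183881263}
{'fx': 402.6317316912682, 'fy': 402.6317316912682, 'cx': 269.0511358705857, 'cy': 210.5731223571185}
side3 453 [ 387. -310.  151.] [ 431. -262.  281.]
150 16 [ 412. -272.  156.] [29. 11.  8.]
160 42 [ 413. -273.  166.] [43. 27. 10.]
170 27 [ 411. -272.  175.] [35. 24.  9.]
180 47 [ 411. -274.  185.] [41. 27. 10.]
190 57 [ 409. -276.  194.] [38. 27.  9.]
200 29 [ 410. -277.  204.] [28. 17.  9.]
210 27 [ 410. -277.  215.] [26. 16.  9.]
220 26 [ 409. -277.  225.] [25. 11.  9.]
230 26 [ 410. -276.  235.] [25. 11.  9.]
240 25 [ 410. -275.  247.] [33. 14.  9.]
250 53 [ 411. -280.  256.] [36. 43.  9.]
260 75 [ 407. -288.  263.] [33. 33.  8.]
scene3 336 [ 378. -311.  151.] [ 435. -264.  286.]
150 28 [ 420. -276.  156.] [29. 37.  8.]
160 41 [ 419. -279.  165.] [42. 36.  9.]
170 32 [ 420. -277.  176.] [36. 36.  9.]
180 50 [ 416. -278.  186.] [48. 47. 10.]
190 32 [ 415. -280.  195.] [29. 32.  9.]
200 19 [ 410. -277.  205.] [26. 13.  9.]
210 19 [ 413. -278.  215.] [26. 14.  9.]
220 17 [ 415. -276.  226.] [19. 15.  8.]
230 18 [ 415. -277.  235.] [20. 15. 10.]
240 20 [ 414. -274.  246.] [29. 12. 10.]
250 42 [ 409. -281.  256.] [39. 38. 10.]
260 16 [ 405. -287.  262.] [29. 25.  5.]
```

View pics/c4.png

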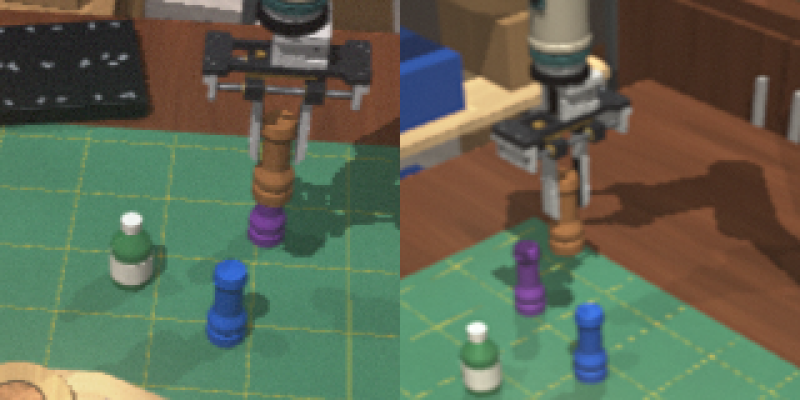

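The slicker hangs upright, with its foot at about z=150 and top at about 265, and the neighbours are undisturbed. Next I'll carry it to the turntable.

Call:
apply_moves(targets=[{"delta_pos": [0.01, 0.008, 0], "dr": [0, 0, 0]}, {"delta_pos": [0.02, 0.016, 0], "dr": [0, 0, 0]}, {"delta_pos": [0.03, 0.024, 0], "dr": [0, 0, 0]}, {"delta_pos": [0.03, 0.024, 0], "dr": [0, 0, 0]}, {"delta_pos": [0.03, 0.024, 0], "dr": [0, 0, 0]}, {"delta_pos": [0.03, 0.024, 0], "dr": [0, 0, 0]}, {"delta_pos": [0.03, 0.024, 0], "dr": [0, 0, 0]}, {"delta_pos": [0.03, 0.024, 0], "dr": [0, 0, 0]}, {"delta_pos": [0.03, 0.024, 0], "dr": [0, 0, 0]}, {"delta_pos": [0.03, 0.024, 0], "dr": [0, 0, 0]}, {"delta_pos": [0.03, 0.024, 0], "dr": [0, 0, 0]}, {"delta_pos": [0.02, 0.014, 0], "dr": [0, 0, 0]}])

```text
time_s: 5.8
tcp_pos: [664.0, 36.1, 205.7]
eef_rot: [[-0.002, 1.0, -0.002], [1.0, 0.002, 0.002], [0.002, -0.002, -1.0]]
wrist_force: [0.2, -1.0, -1.3]
finger_gap: 39.8
gripper_force: 25.0
```

Call:
apply_moves(targets=[{"delta_pos": [0, 0, 0], "dr": [0, 0, 0]}, {"delta_pos": [0, 0, 0], "dr": [0, 0, 0]}])

```text
time_s: 6.0
tcp_pos: [662.2, 33.3, 206.0]
eef_rot: [[-0.002, 1.0, -0.003], [1.0, 0.002, -0.0], [-0.0, -0.003, -1.0]]
wrist_force: [0.4, -0.8, -1.2]
finger_gap: 39.9
gripper_force: 25.0
```

```bash
python3 - <<'E'
from h import *
a,_=shot('side','side4');b,_=shot('scene','scene4')
s=robot.get_state();t=s['tcp_pos'];print(t.round(1))
for n in('side4','scene4'):
    P=cloud(n);im=load(n)[0];hsv=cv2.cvtColor(im,cv2.COLOR_BGR2HSV)
    m=(abs(P[...,0]-t[0])<40)&(abs(P[...,1]-t[1])<40)&(P[...,2]>140)&(P[...,2]<275)&(hsv[...,0]<16)&(hsv[...,1]>130)
    q=P[m]; print(n,len(q),q.min(0).round(),q.max(0).round())
    for lo in (150,180,205,255):
        r=q[(q[:,2]>lo)&(q[:,2]<lo+25)]
        if len(r)>3: print(lo,len(r),r.mean(0).round(),r.min(0).round(),r.max(0).round())
E
```

```text
{'fx': 545.6738113693466, 'fy': 545.6738113693466, 'cx': 279.2131062812352, 'cy': 224.42350183881263}
{'fx': 402.6317316912682, 'fy': 402.6317316912682, 'cx': 269.0511358705857, 'cy': 210.5731223571185}
[662.   32.  206.8]
side4 342 [640.  15. 154.] [683.  55. 266.]
150 46 [665.  49. 165.] [641.  33. 154.] [683.  55. 175.]
180 106 [661.  45. 190.] [640.  32. 180.] [682.  55. 204.]
205 35 [665.  44. 218.] [653.  40. 205.] [675.  50. 229.]
255 98 [661.  36. 260.] [645.  15. 255.] [679.  50. 266.]
scene4 315 [645.  24. 155.] [686.  54. 262.]
150 48 [671.  45. 164.] [655.  29. 155.] [686.  54. 175.]
180 101 [670.  43. 190.] [652.  25. 180.] [685.  52. 205.]
205 48 [669.  43. 219.] [660.  37. 205.] [677.  48. 230.]
255 55 [661.  39. 259.] [645.  24. 255.] [674.  48. 262.]
```

Call:
apply_moves(targets=[{"delta_pos": [0, 0, 0.006], "dr": [0, 0, 0]}, {"delta_pos": [0, 0, 0.007], "dr": [0, 0, 0]}, {"delta_pos": [0, 0, 0.005], "dr": [0, 0, 0]}, {"delta_pos": [0, 0, 0.003], "dr": [0, 0, 0]}, {"delta_pos": [0, 0, 0.001], "dr": [0, 0, 0]}, {"delta_pos": [0, 0, 0.001], "dr": [0, 0, 0]}, {"delta_pos": [0, 0, 0], "dr": [0, 0, 0]}])

```text
time_s: 6.8
tcp_pos: [663.0, 32.5, 184.5]
eef_rot: [[-0.0, 1.0, 0.0], [1.0, 0.0, -0.0], [-0.0, 0.0, -1.0]]
wrist_force: [0.0, 0.4, -0.9]
finger_gap: 40.1
gripper_force: 25.0
```

Call:
apply_moves(targets=[{"delta_pos": [0, 0, 0.001], "dr": [0, 0, 0]}, {"delta_pos": [0, 0, 0], "dr": [0, 0, 0]}, {"delta_pos": [0, 0, 0.001], "dr": [0, 0, 0]}, {"delta_pos": [0, 0, 0], "dr": [0, 0, 0]}])

```text
time_s: 7.2
tcp_pos: [662.9, 32.5, 182.4]
eef_rot: [[-0.0, 1.0, -0.0], [1.0, 0.0, -0.0], [-0.0, -0.0, -1.0]]
wrist_force: [0.2, 0.6, -0.1]
finger_gap: 39.7
gripper_force: 25.0
```

Call:
apply_moves(targets=[{"delta_pos": [0, 0, 0.001], "dr": [0, 0, 0]}, {"delta_pos": [0, 0, 0], "dr": [0, 0, 0]}, {"delta_pos": [0, 0, 0], "dr": [0, 0, 0]}])

```text
time_s: 7.5
tcp_pos: [662.9, 32.5, 181.4]
eef_rot: [[-0.0, 1.0, -0.0], [1.0, 0.0, -0.0], [-0.0, -0.0, -1.0]]
wrist_force: [-0.2, 0.1, -1.5]
finger_gap: 39.8
gripper_force: 25.0
```

Call:
apply_moves(targets=[{"delta_pos": [0, 0, 0.001], "dr": [0, 0, 0]}, {"delta_pos": [0, 0, 0], "dr": [0, 0, 0]}, {"delta_pos": [0, 0, 0], "dr": [0, 0, 0]}])

```text
time_s: 7.8
tcp_pos: [663.0, 32.4, 180.5]
eef_rot: [[-0.0, 1.0, 0.0], [1.0, 0.0, -0.0], [-0.0, 0.0, -1.0]]
wrist_force: [0.5, 0.6, -0.1]
finger_gap: 39.9
gripper_force: 25.0
```

Call:
apply_moves(targets=[{"delta_pos": [0, 0, 0.001], "dr": [0, 0, 0]}, {"delta_pos": [0, 0, 0], "dr": [0, 0, 0]}, {"delta_pos": [0, 0, 0], "dr": [0, 0, 0]}])

```text
time_s: 8.1
tcp_pos: [663.3, 32.4, 180.4]
eef_rot: [[-0.0, 1.0, 0.001], [1.0, 0.0, -0.0], [-0.0, 0.001, -1.0]]
wrist_force: [0.1, 1.0, 5.6]
finger_gap: 39.9
gripper_force: 25.0
```

Contact is made (5.6 N). I'll release and go up.

Call:
apply_moves(targets=[{"delta_pos": [0, 0, 0], "dr": [0, 0, 0]}, {"delta_pos": [0, 0, 0], "dr": [0, 0, 0]}, {"delta_pos": [0, 0, 0], "dr": [0, 0, 0]}, {"delta_pos": [0, 0, 0], "dr": [0, 0, 0]}], jaw=0.07)

```text
time_s: 8.5
tcp_pos: [662.8, 32.5, 178.9]
eef_rot: [[0.0, 1.0, -0.001], [1.0, -0.0, -0.0], [-0.0, -0.001, -1.0]]
wrist_force: [0.1, 0.9, -0.6]
finger_gap: 68.0
gripper_force: 0.0
```

Call:
apply_moves(targets=[{"delta_pos": [0, 0, -0.01], "dr": [0, 0, 0]}, {"delta_pos": [0, 0, -0.02], "dr": [0, 0, 0]}, {"delta_pos": [0, 0, -0.025], "dr": [0, 0, 0]}, {"delta_pos": [0, 0, -0.025], "dr": [0, 0, 0]}, {"delta_pos": [0, 0, -0.025], "dr": [0, 0, 0]}, {"delta_pos": [0, 0, -0.01], "dr": [0, 0, 0]}])

```text
time_s: 9.1
tcp_pos: [664.1, 32.4, 298.1]
eef_rot: [[-0.0, 1.0, 0.005], [1.0, 0.0, -0.0], [-0.0, 0.005, -1.0]]
wrist_force: [-0.2, 0.2, 0.4]
finger_gap: 70.1
gripper_force: 0.0
```

```bash
python3 - <<'E'
from h import *
a,_=shot('side','side5');b,_=shot('scene','scene5')
s=robot.get_state();t=s['tcp_pos'];print(t.round(1),s['wrist_force'].round(1))
for n in('side5','scene5'):
    P=cloud(n);im=load(n)[0];hsv=cv2.cvtColor(im,cv2.COLOR_BGR2HSV)
    m=(abs(P[...,0]-t[0])<40)&(abs(P[...,1]-t[1])<40)&(P[...,2]>126)&(P[...,2]<250)&(hsv[...,0]<16)&(hsv[...,1]>130)
    q=P[m]; print(n,len(q),q.min(0).round(),q.max(0).round())
    for lo in (128,155,180,230):
        r=q[(q[:,2]>lo)&(q[:,2]<lo+25)]
        if len(r)>3: print(lo,len(r),r.mean(0).round(),r.min(0).round(),r.max(0).round())
# key approach pose: grasp 41 mm out from face -> tcp 22 mm out
a=np.radians(28); zk=Ro.from_euler('z',1.3,degrees=True).apply([-np.sin(a),0,np.cos(a)])
g=np.array([505,87.7,113.4]); T=tool(158.5,28)
tcp=g-zk*18; pre=tcp+zk*75
print('tcp',tcp.round(1),'pre',pre.round(1)); print('z',T[:,2],-zk)
up=np.array([t[0]-80,t[1]+20,t[2]])
e=plan(pre,T,16); print(e[0])
E
```

```text
{'fx': 545.6738113693466, 'fy': 545.6738113693466, 'cx': 279.2131062812352, 'cy': 224.42350183881263}
{'fx': 402.6317316912682, 'fy': 402.6317316912682, 'cx': 269.0511358705857, 'cy': 210.5731223571185}
[663.8  32.4 296.5] [ 0.2 -0.6  0.2]
side5 312 [642.  14. 126.] [684.  54. 239.]
128 35 [667.  48. 142.] [648.  36. 131.] [683.  54. 153.]
155 95 [664.  44. 164.] [642.  30. 156.] [684.  54. 180.]
180 25 [668.  44. 193.] [659.  37. 182.] [675.  50. 205.]
230 119 [662.  33. 235.] [645.  14. 230.] [678.  50. 239.]
scene5 374 [647.  12. 128.] [687.  54. 238.]
128 42 [674.  45. 138.] [657.  26. 128.] [687.  54. 152.]
155 110 [672.  41. 164.] [654.  17. 155.] [687.  54. 180.]
180 55 [672.  40. 193.] [662.  31. 181.] [680.  46. 205.]
230 93 [665.  32. 233.] [647.  12. 230.] [681.  48. 238.]
tcp [513.4  87.9  97.5] pre [478.2  87.1 163.7]
z [ 0.46935073  0.01065106 -0.88294759] [ 0.46935073  0.01065106 -0.88294759]
[0.003, -0.012, 0.008] [-0.027, -0.018, -0.075]
[0.005, -0.011, 0.008] [-0.027, -0.018, -0.074]
[0.005, -0.012, 0.008] [-0.027, -0.017, -0.075]
[0.007, -0.011, 0.007] [-0.026, -0.018, -0.074]
[0.007, -0.011, 0.006] [-0.027, -0.018, -0.075]
[0.008, -0.01, 0.007] [-0.027, -0.018, -0.074]
[0.009, -0.01, 0.005] [-0.027, -0.018, -0.075]
[0.01, -0.009, 0.006] [-0.027, -0.017, -0.074]
[0.011, -0.009, 0.005] [-0.027, -0.018, -0.075]
[0.011, -0.008, 0.004] [-0.026, -0.018, -0.075]
[0.012, -0.007, 0.004] [-0.027, -0.018, -0.074]
[0.013, -0.007, 0.004] [-0.027, -0.018, -0.075]
[0.013, -0.005, 0.003] [-0.027, -0.018, -0.074]
[0.014, -0.005, 0.003] [-0.027, -0.017, -0.075]
[0.014, -0.004, 0.003] [-0.027, -0.018, -0.074]
[0.014, -0.003, 0.002] [-0.027, -0.018, -0.075]
[477.87754439  86.75934409 163.66431811]
```

The slicker stands at (663,32), 1 mm off centre, with its top at 237. Now to the key, moving back at height first and then tilting.

```bash
python3 - <<'E'
from h import *
T=tool(158.5,28)
e=plan([478,87,280],T,12); print(e[0]); plan([478,87,164],T,4,e)
E
```

```text
[0.005, -0.015, 0.001] [-0.036, -0.024, -0.099]
[0.006, -0.016, 0.001] [-0.036, -0.023, -0.1]
[0.007, -0.014, -0.0] [-0.035, -0.024, -0.099]
[0.009, -0.013, -0.001] [-0.036, -0.024, -0.1]
[0.01, -0.013, -0.001] [-0.036, -0.024, -0.099]
[0.012, -0.011, -0.002] [-0.036, -0.023, -0.099]
[0.012, -0.01, -0.003] [-0.036, -0.024, -0.1]
[0.013, -0.009, -0.004] [-0.035, -0.024, -0.099]
[0.014, -0.007, -0.004] [-0.036, -0.024, -0.1]
[0.015, -0.006, -0.004] [-0.036, -0.023, -0.099]
[0.014, -0.004, -0.005] [-0.036, -0.024, -0.1]
[0.015, -0.002, -0.006] [-0.036, -0.024, -0.099]
[478.45482131  87.01544479 280.29734902]
[0.013, -0.005, 0.026] [0.0, 0.0, -0.0]
[0.013, -0.005, 0.025] [0.0, 0.0, -0.0]
[0.012, -0.005, 0.026] [0.0, 0.0, -0.0]
[0.013, -0.005, 0.025] [0.0, 0.0, -0.0]
```

Call:
apply_moves(targets=[{"delta_pos": [0.005, -0.015, 0.001], "dr": [-0.036, -0.024, -0.099]}, {"delta_pos": [0.006, -0.016, 0.001], "dr": [-0.036, -0.023, -0.1]}, {"delta_pos": [0.007, -0.014, 0], "dr": [-0.035, -0.024, -0.099]}, {"delta_pos": [0.009, -0.013, -0.001], "dr": [-0.036, -0.024, -0.1]}, {"delta_pos": [0.01, -0.013, -0.001], "dr": [-0.036, -0.024, -0.099]}, {"delta_pos": [0.012, -0.011, -0.002], "dr": [-0.036, -0.023, -0.099]}, {"delta_pos": [0.012, -0.01, -0.003], "dr": [-0.036, -0.024, -0.1]}, {"delta_pos": [0.013, -0.009, -0.004], "dr": [-0.035, -0.024, -0.099]}, {"delta_pos": [0.014, -0.007, -0.004], "dr": [-0.036, -0.024, -0.1]}, {"delta_pos": [0.015, -0.006, -0.004], "dr": [-0.036, -0.023, -0.099]}, {"delta_pos": [0.014, -0.004, -0.005], "dr": [-0.036, -0.024, -0.1]}, {"delta_pos": [0.015, -0.002, -0.006], "dr": [-0.036, -0.024, -0.099]}], jaw=0.04)

```text
time_s: 10.4
tcp_pos: [475.6, 87.3, 276.9]
eef_rot: [[-0.834, 0.299, 0.465], [0.344, 0.939, 0.012], [-0.433, 0.17, -0.885]]
wrist_force: [-1.0, -0.6, 0.5]
finger_gap: 39.9
gripper_force: 0.0
```

Call:
apply_moves(targets=[{"delta_pos": [0.013, -0.005, 0.026], "dr": [0, 0, 0]}, {"delta_pos": [0.013, -0.005, 0.025], "dr": [0, 0, 0]}, {"delta_pos": [0.013, -0.005, 0.026], "dr": [0, 0, 0]}, {"delta_pos": [0.013, -0.005, 0.025], "dr": [0, 0, 0]}, {"delta_pos": [0, 0, 0], "dr": [0, 0, 0]}, {"delta_pos": [0, 0, 0], "dr": [0, 0, 0]}])

```text
time_s: 11.0
tcp_pos: [475.3, 87.5, 162.0]
eef_rot: [[-0.832, 0.303, 0.464], [0.348, 0.937, 0.011], [-0.432, 0.171, -0.886]]
wrist_force: [0.5, -0.1, 0.1]
finger_gap: 39.9
gripper_force: 0.0
```

```bash
cat >> h.py <<'E'
def key(fn,org=(577.1,86.3),yaw=1.3):
    P=cloud(fn); L=P.copy(); L[...,:2]=(P[...,:2]-org)@Ro.from_euler('z',yaw,degrees=True).as_matrix()[:2,:2]
    a=np.radians(28); s=(L[...,0]+110)*np.cos(a)+(L[...,2]-48)*np.sin(a); h=-(L[...,0]+110)*np.sin(a)+(L[...,2]-48)*np.cos(a)
    hsv=cv2.cvtColor(load(fn)[0],cv2.COLOR_BGR2HSV)
    m=(abs(s-63)<45)&(abs(L[...,1])<45)&(h>24)&(h<66)&(hsv[...,1]>100)&(abs(hsv[...,0].astype(int)-18)<10)
    G=np.c_[s[m],L[...,1][m],h[m]]
    if len(G)<20: print(fn,'few',len(G)); return
    r=cv2.minAreaRect(G[:,:2].astype(np.float32)); v=np.linalg.svd(G[:,:2]-G[:,:2].mean(0),full_matrices=False)[2][0]
    print(fn,len(G),'rect',np.round(r[0],1),np.round(r[1],1),round(r[2],1),'svd',np.degrees(np.arctan2(v[1],v[0])).round(1),'h',np.percentile(G[:,2],[2,50,98]).round(1))
E
python3 - <<'E'
from h import *
s=robot.get_state();print(s['tcp_pos'].round(1),s['joint_pos'].round(1))
a,_=shot('wrist','w1'); 
for n in('w1','side','scene'): key(n)
a=np.radians(28); zk=Ro.from_euler('z',1.3,degrees=True).apply([-np.sin(a),0,np.cos(a)])
plan(np.array([505,87.7,113.4])-zk*18,tool(158.5,28),4)
E
```

```text
[475.3  87.5 162. ] [  2.7  -3.7 122.8  -1.1  33.2 -66.4]
{'fx': 304.68253580447225, 'fy': 304.68253580447225, 'cx': 281.8532860815141, 'cy': 216.07381767902828}
w1 814 rect [62.7  0.6] [13.  60.6] 68.0 svd -20.5 h [31.  54.8 58. ]
side 229 rect [64.   2.3] [14.9 63. ] 70.6 svd 158.7 h [26.1 44.  58.3]
scene 169 rect [64.3  2.4] [10.6 65.9] 64.8 svd 158.2 h [24.9 40.9 55.6]
[-0.0, 0.0, 0.019] [-0.0, -0.001, -0.0]
[-0.001, 0.0, 0.019] [-0.0, -0.0, -0.0]
[-0.0, 0.0, 0.019] [-0.0, -0.001, -0.0]
[-0.001, 0.0, 0.019] [-0.0, -0.001, -0.0]
```

View pics/w1.png

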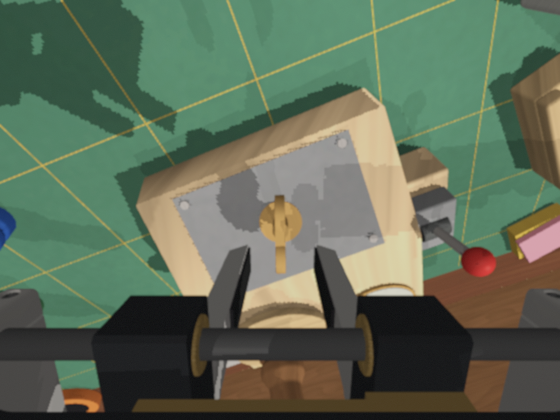

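The wings run straight along the tool's x, from (280,198) to (280,272), centred between the fingers. I'll go down and grip.

Call:
apply_moves(targets=[{"delta_pos": [0, -0.001, 0.019], "dr": [0, 0, 0]}, {"delta_pos": [-0.001, 0, 0.019], "dr": [0, 0, 0]}, {"delta_pos": [0, 0, 0.019], "dr": [0, 0, 0]}, {"delta_pos": [-0.001, 0, 0.018], "dr": [0, 0, 0]}, {"delta_pos": [0, 0, 0], "dr": [0, 0, 0]}, {"delta_pos": [0, 0, 0], "dr": [0, 0, 0]}])

```text
time_s: 11.65
tcp_pos: [513.1, 86.8, 98.3]
eef_rot: [[-0.831, 0.303, 0.468], [0.348, 0.937, 0.011], [-0.435, 0.172, -0.884]]
wrist_force: [0.2, 0.7, -0.4]
finger_gap: 40.0
gripper_force: 0.0
```

Call:
apply_moves(targets=[{"delta_pos": [0, 0, 0], "dr": [0, 0, 0]}, {"delta_pos": [0, 0, 0], "dr": [0, 0, 0]}, {"delta_pos": [0, 0, 0], "dr": [0, 0, 0]}, {"delta_pos": [0, 0, 0], "dr": [0, 0, 0]}, {"delta_pos": [0, 0, 0], "dr": [0, 0, 0]}, {"delta_pos": [0, 0, 0], "dr": [0, 0, 0]}], jaw=0, force=30)

```text
time_s: 12.25
tcp_pos: [511.9, 85.9, 97.5]
eef_rot: [[-0.831, 0.302, 0.466], [0.347, 0.938, 0.01], [-0.434, 0.17, -0.885]]
wrist_force: [-2.9, -5.8, 4.0]
finger_gap: 12.7
gripper_force: 30.0
```

Call:
apply_moves(targets=[{"delta_pos": [0, -0.001, 0], "dr": [0, 0, 0]}, {"delta_pos": [0, 0, 0], "dr": [0, 0, 0.1]}, {"delta_pos": [0, 0, 0], "dr": [0, 0, 0.1]}, {"delta_pos": [0, 0, 0], "dr": [0, 0, 0.1]}, {"delta_pos": [0, 0, 0], "dr": [0, 0, 0.1]}, {"delta_pos": [0, 0, 0], "dr": [0, 0, 0.1]}, {"delta_pos": [0, 0, 0], "dr": [0, 0, 0]}])

```text
time_s: 12.95
tcp_pos: [511.9, 85.7, 97.5]
eef_rot: [[-0.584, 0.664, 0.467], [0.755, 0.656, 0.011], [-0.299, 0.359, -0.884]]
wrist_force: [-3.1, -1.1, 5.4]
finger_gap: 12.9
gripper_force: 30.0
```

```bash
python3 - <<'E'
from h import *
s=robot.get_state();print(s['tcp_pos'].round(1),s['wrist_force'].round(1),s['moment'].round(2),(s['eef_rot'].T@s['wrist_force']).round(1),(s['eef_rot'].T@s['moment']).round(2),s['joint_pos'].round(1))
E
```

```text
[511.9  85.7  97.5] [-3.1 -1.1  5.4] [-0.32  0.19 -0.11] [-0.6 -0.9 -6.2] [ 0.36 -0.13 -0.05] [  2.1   4.9 126.   -0.9  21.2 -38.3]
```

Smooth, with low forces. Continuing.

Call:
apply_moves(targets=[{"delta_pos": [0, 0, 0], "dr": [0, 0, 0.12]}, {"delta_pos": [0, 0, 0], "dr": [0, 0, 0.12]}, {"delta_pos": [0, 0, 0], "dr": [0, 0, 0.12]}, {"delta_pos": [0, 0, 0], "dr": [0, 0, 0.12]}, {"delta_pos": [0, 0, 0], "dr": [0, 0, 0.12]}, {"delta_pos": [0, 0, 0], "dr": [0, 0, 0.12]}, {"delta_pos": [0, 0, 0], "dr": [0, 0, 0.12]}, {"delta_pos": [0, 0, 0], "dr": [0, 0, 0.12]}, {"delta_pos": [0, 0, 0], "dr": [0, 0, 0.12]}, {"delta_pos": [0, 0, 0], "dr": [0, 0, 0.12]}, {"delta_pos": [0, 0, 0], "dr": [0, 0, 0.12]}, {"delta_pos": [0, 0, 0], "dr": [0, 0, 0.12]}])

```text
time_s: 14.15
tcp_pos: [511.7, 85.7, 97.4]
eef_rot: [[0.585, 0.664, 0.467], [0.746, -0.665, 0.011], [0.318, 0.342, -0.884]]
wrist_force: [-3.0, -1.7, 4.6]
finger_gap: 12.5
gripper_force: 30.0
```

Call:
apply_moves(targets=[{"delta_pos": [0, 0, 0], "dr": [0, 0, 0.12]}, {"delta_pos": [0, 0, 0], "dr": [0, 0, 0.12]}, {"delta_pos": [0, 0, 0], "dr": [0, 0, 0.12]}, {"delta_pos": [0, 0, 0], "dr": [0, 0, 0.12]}, {"delta_pos": [0, 0, 0], "dr": [0, 0, 0]}, {"delta_pos": [0, 0, 0], "dr": [0, 0, 0]}])

```text
time_s: 14.75
tcp_pos: [511.7, 85.7, 97.4]
eef_rot: [[0.824, 0.322, 0.467], [0.359, -0.933, 0.011], [0.439, 0.158, -0.884]]
wrist_force: [-3.1, -1.9, 5.8]
finger_gap: 12.7
gripper_force: 30.0
```

```bash
cat >> h.py <<'E'
def psi():
    """tool x angle in the face plane, deg"""
    s=robot.get_state(); R=tool(0,28); x=R.T@s['eef_rot'][:,0]; return np.degrees(np.arctan2(-x[1],x[0]))
def st():
    s=robot.get_state(); R=s['eef_rot']
    print('tcp',s['tcp_pos'].round(1),'psi',psi().round(1),'F tool',(R.T@s['wrist_force']).round(1),'M',(R.T@s['moment']).round(2),'j6',s['joint_pos'][5].round(1),'t',s['time_s'])
def gauge(fn):
    """pointer angle from dark pixels on the dial"""
    P=cloud(fn); im=load(fn)[0]; L=(P[...,:2]-(577.1,86.3))@Ro.from_euler('z',1.3,degrees=True).as_matrix()[:2,:2]-(105,64)
    r=np.hypot(L[...,0],L[...,1]); g=im.max(2); m=(r<36)&(r>8)&(abs(P[...,2]-109)<6)&(g<95)
    q=L[m]; 
    if len(q)<4: print(fn,'dark',len(q)); return
    q=q.mean(0); a=np.arctan2(q[1],q[0]); print(fn,len(L[m]),'pointer',q.round(1),'gauge',((1.36-a+np.pi)%(2*np.pi)-np.pi).round(2))
E
python3 - <<'E'
from h import *
st(); shot('side','side6'); shot('scene','scene6')
for n in('side','scene','side6','scene6'): gauge(n)
E
```

```text
tcp [511.7  85.7  97.4] psi 19.9 F tool [-0.7  1.7 -6.6] M [-0.19 -0.38 -0.01] j6 71.6 t 14.75
{'fx': 545.6738113693466, 'fy': 545.6738113693466, 'cx': 279.2131062812352, 'cy': 224.42350183881263}
{'fx': 402.6317316912682, 'fy': 402.6317316912682, 'cx': 269.0511358705857, 'cy': 210.5731223571185}
side 4 pointer [ 7.7 19.5] gauge 0.17
scene dark 0
side6 5 pointer [17.9  3.9] gauge 1.14
scene6 dark 0
```

```bash
cat >> h.py <<'E'
def gauge2(fn,z=111,sub=6):
    im,_,M,K=load(fn); R2=Ro.from_euler('z',1.3,degrees=True).as_matrix()[:2,:2]
    best=[]; big=im.max(2).astype(np.float32)
    aa=np.arange(-np.pi,np.pi,.01); rr=np.arange(10,31,1.)
    # dial centre refined: bright disc centroid fit skipped; sample radial darkness
    X=np.stack([105+rr[None]*np.cos(aa)[:,None],64+rr[None]*np.sin(aa)[:,None]],-1)@R2.T+(577.1,86.3)
    W=np.concatenate([X,np.full(X.shape[:2]+(1,),z),np.ones(X.shape[:2]+(1,))],-1)@M.T
    u=K[2]+K[0]*W[...,0]/-W[...,2]; v=K[3]-K[1]*W[...,1]/-W[...,2]
    s=cv2.remap(big,u.astype(np.float32),v.astype(np.float32),1).mean(1)
    d=np.clip(np.median(s)-s-25,0,None); i=d.argmax(); w=np.abs((aa-aa[i]+np.pi)%(2*np.pi)-np.pi)<.4
    a=aa[i]+np.sum(d*w*((aa-aa[i]+np.pi)%(2*np.pi)-np.pi))/np.sum(d*w); print(fn,'gauge',round((1.36-a+1)%(2*np.pi)-1,3),'min',s.min(),'med',np.median(s))
E
python3 - <<'E'
from h import *
for n in('side','scene','side4','scene4','side5','scene5','side6','scene6'): gauge2(n)
E
```

```text
side gauge 0.216 min 88.4468 med 231.89825
scene gauge 0.121 min 123.83729 med 248.13742
side4 gauge 0.214 min 95.94573 med 239.0073
scene4 gauge 0.121 min 124.83882 med 248.69656
side5 gauge 0.215 min 96.98158 med 239.18307
scene5 gauge 0.121 min 124.85152 med 248.7607
side6 gauge 1.239 min 103.49349 med 237.22154
scene6 gauge 1.146 min 120.48842 med 245.09877
```

```bash
cat >> h.py <<'E'
def dial(fn,z=109):
    im,_,M,K=load(fn); R2=Ro.from_euler('z',1.3,degrees=True).as_matrix()[:2,:2]
    g=np.arange(-60,60.1,.5); X,Y=np.meshgrid(g,g,indexing='ij')
    p=np.stack([105+X,64+Y],-1)@R2.T+(577.1,86.3)
    W=np.concatenate([p,np.full(X.shape+(1,),z),np.ones(X.shape+(1,))],-1)@M.T
    u=K[2]+K[0]*W[...,0]/-W[...,2]; v=K[3]-K[1]*W[...,1]/-W[...,2]
    t=cv2.remap(im,u.astype(np.float32),v.astype(np.float32),1); hsv=cv2.cvtColor(t,cv2.COLOR_BGR2HSV)
    m=((hsv[...,1]<40)&(hsv[...,2]>180)).astype(np.uint8)
    n,l,s,_=cv2.connectedComponentsWithStats(m); k=1+s[1:,4].argmax(); c=np.argwhere(l==k).astype(np.float32)
    h=cv2.convexHull(c); e=cv2.fitEllipse(h); print(fn,'hull ellipse centre',(np.array(e[0])*.5-60).round(1),'axes',np.array(e[1])*.5)
    return t[::-1,::-1]  # up = rear(+x), left=+y
E
python3 - <<'E'
from h import *
ts=[cv2.resize(dial(n),(400,400)) for n in('side5','side6','scene6')]
cv2.imwrite('pics/d1.png',cv2.resize(np.hstack(ts[:2]),(800,400)))
dial('scene5')
E
```

```text
side5 hull ellipse centre [ 0.6 -2.5] axes [83.27746582 84.17737579]
side6 hull ellipse centre [ 0.5 -2.5] axes [83.01333618 84.03468323]
scene6 hull ellipse centre [-1.3 -0.9] axes [82.98468781 84.45081329]
scene5 hull ellipse centre [-1.4 -0.9] axes [83.62021637 85.15439606]
```

View pics/d1.png

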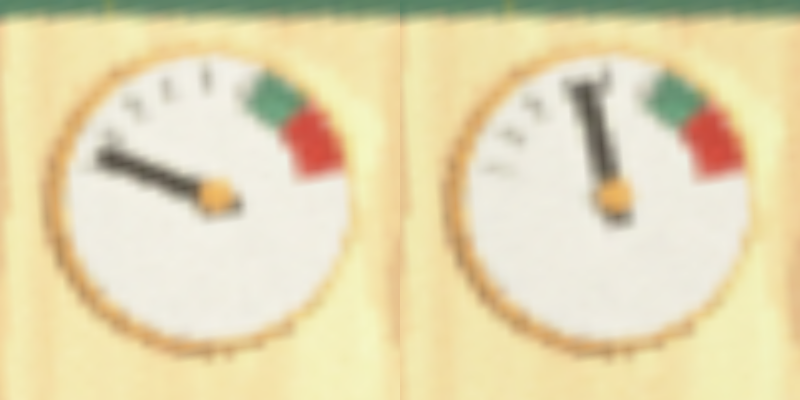

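The pointer now reads about 1.12–1.15, with the green/red border at 47° right as specified. It needs about 2.0 rad more of key. I'll release, back off, turn back half a turn and regrip.

Call:
apply_moves(targets=[{"delta_pos": [0, 0, 0], "dr": [0, 0, 0]}, {"delta_pos": [0, 0, 0], "dr": [0, 0, 0]}, {"delta_pos": [0, 0, 0], "dr": [0, 0, 0]}, {"delta_pos": [0, 0, -0.015], "dr": [0, 0, 0]}, {"delta_pos": [0, 0, -0.02], "dr": [0, 0, 0]}, {"delta_pos": [0, 0, -0.02], "dr": [0, 0, 0]}, {"delta_pos": [0, 0, 0], "dr": [0, 0, -0.131]}, {"delta_pos": [0, 0, 0], "dr": [0, 0, -0.131]}, {"delta_pos": [0, 0, 0], "dr": [0, 0, -0.131]}, {"delta_pos": [0, 0, 0], "dr": [0, 0, -0.131]}, {"delta_pos": [0, 0, 0], "dr": [0, 0, -0.131]}, {"delta_pos": [0, 0, 0], "dr": [0, 0, -0.131]}], jaw=0.04)

```text
time_s: 16.05
tcp_pos: [486.1, 85.2, 145.4]
eef_rot: [[0.35, 0.813, 0.466], [0.916, -0.401, 0.011], [0.196, 0.423, -0.885]]
wrist_force: [-0.3, 0.8, -0.6]
finger_gap: 40.1
gripper_force: 0.0
```

Call:
apply_moves(targets=[{"delta_pos": [0, 0, 0], "dr": [0, 0, -0.131]}, {"delta_pos": [0, 0, 0], "dr": [0, 0, -0.131]}, {"delta_pos": [0, 0, 0], "dr": [0, 0, -0.131]}, {"delta_pos": [0, 0, 0], "dr": [0, 0, -0.131]}, {"delta_pos": [0, 0, 0], "dr": [0, 0, -0.131]}, {"delta_pos": [0, 0, 0], "dr": [0, 0, -0.131]}, {"delta_pos": [0, 0, 0], "dr": [0, 0, -0.131]}, {"delta_pos": [0, 0, 0], "dr": [0, 0, -0.131]}, {"delta_pos": [0, 0, 0], "dr": [0, 0, -0.131]}, {"delta_pos": [0, 0, 0], "dr": [0, 0, -0.131]}, {"delta_pos": [0, 0, 0], "dr": [0, 0, -0.131]}, {"delta_pos": [0, 0, 0], "dr": [0, 0, -0.131]}])

```text
time_s: 17.25
tcp_pos: [486.1, 85.2, 145.4]
eef_rot: [[-0.813, 0.349, 0.466], [0.4, 0.916, 0.011], [-0.423, 0.196, -0.885]]
wrist_force: [-0.2, 0.6, 0.1]
finger_gap: 40.2
gripper_force: 0.0
```

Call:
apply_moves(targets=[{"delta_pos": [0, 0, 0], "dr": [0, 0, -0.131]}, {"delta_pos": [0, 0, 0], "dr": [0, 0, -0.131]}, {"delta_pos": [0, 0, 0], "dr": [0, 0, -0.131]}, {"delta_pos": [0, 0, 0], "dr": [0, 0, -0.131]}, {"delta_pos": [0, 0, 0], "dr": [0, 0, -0.131]}, {"delta_pos": [0, 0, 0], "dr": [0, 0, -0.131]}, {"delta_pos": [0, 0, 0], "dr": [0, 0, 0]}, {"delta_pos": [0, 0, 0], "dr": [0, 0, 0]}])

```text
time_s: 18.05
tcp_pos: [486.1, 85.2, 145.4]
eef_rot: [[-0.824, -0.322, 0.466], [-0.358, 0.934, 0.011], [-0.439, -0.157, -0.885]]
wrist_force: [-0.0, 0.5, 0.1]
finger_gap: 40.0
gripper_force: 0.0
```

```bash
python3 - <<'E'
from h import *
st(); shot('side','side7'); shot('wrist','w2'); shot('scene','scene7')
for n in('side7','w2','scene7'): key(n)
gauge2('side7');gauge2('scene7')
E
```

```text
tcp [486.1  85.2 145.4] psi -160.2 F tool [-0.2  0.5 -0.1] M [-0.15  0.11 -0.01] j6 -108.5 t 18.05
{'fx': 545.6738113693466, 'fy': 545.6738113693466, 'cx': 279.2131062812352, 'cy': 224.42350183881263}
{'fx': 304.68253580447225, 'fy': 304.68253580447225, 'cx': 281.8532860815141, 'cy': 216.07381767902828}
{'fx': 402.6317316912682, 'fy': 402.6317316912682, 'cx': 269.0511358705857, 'cy': 210.5731223571185}
side7 147 rect [64.8  3.4] [59.5 12.5] 19.1 svd -159.7 h [25.3 44.3 58.3]
w2 957 rect [61.5 -0.4] [62.1 13.4] 20.7 svd 21.6 h [30.2 53.8 57.1]
scene7 56 rect [67.9  4.7] [55.3  9.3] 20.5 svd 19.2 h [27.2 47.8 56.3]
side7 gauge 1.239 min 103.762184 med 236.77888
scene7 gauge 1.146 min 120.895 med 245.43616
```

Key wings at 20° match the tool (19.8°), and the gauge holds. Down and grip.

Call:
apply_moves(targets=[{"delta_pos": [0, 0, 0.02], "dr": [0, 0, 0]}, {"delta_pos": [0, 0, 0.02], "dr": [0, 0, 0]}, {"delta_pos": [0, 0, 0.015], "dr": [0, 0, 0]}, {"delta_pos": [0, 0, 0], "dr": [0, 0, 0]}, {"delta_pos": [0, 0, 0], "dr": [0, 0, 0]}])

```text
time_s: 18.7
tcp_pos: [511.7, 85.8, 96.8]
eef_rot: [[-0.824, -0.323, 0.465], [-0.36, 0.933, 0.011], [-0.438, -0.158, -0.885]]
wrist_force: [-0.5, 0.2, 0.9]
finger_gap: 40.0
gripper_force: 0.0
```

Call:
apply_moves(targets=[{"delta_pos": [0, 0, 0], "dr": [0, 0, 0]}, {"delta_pos": [0, 0, 0], "dr": [0, 0, 0]}, {"delta_pos": [0, 0, 0], "dr": [0, 0, 0]}, {"delta_pos": [0, 0, 0], "dr": [0, 0, 0]}, {"delta_pos": [0, 0, 0], "dr": [0, 0, 0]}, {"delta_pos": [0, 0, 0], "dr": [0, 0, 0]}], jaw=0, force=30)

```text
time_s: 19.3
tcp_pos: [511.9, 85.9, 97.4]
eef_rot: [[-0.823, -0.324, 0.467], [-0.36, 0.933, 0.011], [-0.439, -0.159, -0.884]]
wrist_force: [-3.1, 0.3, 4.8]
finger_gap: 12.7
gripper_force: 30.0
```

Call:
apply_moves(targets=[{"delta_pos": [0, 0, 0], "dr": [0, 0, 0.12]}, {"delta_pos": [0, 0, 0], "dr": [0, 0, 0.12]}, {"delta_pos": [0, 0, 0], "dr": [0, 0, 0.12]}, {"delta_pos": [0, 0, 0], "dr": [0, 0, 0.12]}, {"delta_pos": [0, 0, 0], "dr": [0, 0, 0.12]}, {"delta_pos": [0, 0, 0], "dr": [0, 0, 0.12]}, {"delta_pos": [0, 0, 0], "dr": [0, 0, 0.12]}, {"delta_pos": [0, 0, 0], "dr": [0, 0, 0.12]}, {"delta_pos": [0, 0, 0], "dr": [0, 0, 0.12]}, {"delta_pos": [0, 0, 0], "dr": [0, 0, 0.12]}, {"delta_pos": [0, 0, 0], "dr": [0, 0, 0]}, {"delta_pos": [0, 0, 0], "dr": [0, 0, 0]}])

```text
time_s: 20.5
tcp_pos: [512.0, 85.7, 97.4]
eef_rot: [[-0.6, 0.65, 0.467], [0.738, 0.674, 0.011], [-0.308, 0.351, -0.884]]
wrist_force: [-3.9, -0.9, 5.7]
finger_gap: 12.6
gripper_force: 30.0
```

```bash
python3 - <<'E'
from h import *
st(); shot('side','side8'); shot('scene','scene8')
gauge2('side8');gauge2('scene8')
E
```

```text
tcp [512.   85.7  97.4] psi 131.2 F tool [-0.  -1.1 -6.9] M [ 0.17 -0.02 -0.02] j6 -39.7 t 20.5
{'fx': 545.6738113693466, 'fy': 545.6738113693466, 'cx': 279.2131062812352, 'cy': 224.42350183881263}
{'fx': 402.6317316912682, 'fy': 402.6317316912682, 'cx': 269.0511358705857, 'cy': 210.5731223571185}
side8 gauge 1.708 min 97.39258 med 237.71243
scene8 gauge 1.647 min 111.55013 med 245.24019
```

Call:
apply_moves(targets=[{"delta_pos": [0, 0, 0], "dr": [0, 0, 0.12]}, {"delta_pos": [0, 0, 0], "dr": [0, 0, 0.12]}, {"delta_pos": [0, 0, 0], "dr": [0, 0, 0.12]}, {"delta_pos": [0, 0, 0], "dr": [0, 0, 0.12]}, {"delta_pos": [0, 0, 0], "dr": [0, 0, 0.12]}, {"delta_pos": [0, 0, 0], "dr": [0, 0, 0.12]}, {"delta_pos": [0, 0, 0], "dr": [0, 0, 0.12]}, {"delta_pos": [0, 0, 0], "dr": [0, 0, 0]}, {"delta_pos": [0, 0, 0], "dr": [0, 0, 0]}])

```text
time_s: 21.5
tcp_pos: [511.9, 85.6, 97.4]
eef_rot: [[0.083, 0.881, 0.467], [0.995, -0.1, 0.011], [0.056, 0.463, -0.884]]
wrist_force: [-4.0, -0.7, 6.3]
finger_gap: 12.7
gripper_force: 30.0
```

```bash
python3 - <<'E'
from h import *
st(); shot('side','side9'); shot('scene','scene9')
gauge2('side9');gauge2('scene9')
cv2.imwrite('pics/d2.png',np.hstack([cv2.resize(dial(n),(400,400),interpolation=3) for n in('side9','scene9')]))
E
```

```text
tcp [511.9  85.6  97.4] psi 83.1 F tool [-0.7 -0.6 -7.4] M [ 0.17 -0.27 -0.11] j6 8.4 t 21.5
{'fx': 545.6738113693466, 'fy': 545.6738113693466, 'cx': 279.2131062812352, 'cy': 224.42350183881263}
{'fx': 402.6317316912682, 'fy': 402.6317316912682, 'cx': 269.0511358705857, 'cy': 210.5731223571185}
side9 gauge 2.005 min 96.71145 med 237.91965
scene9 gauge 1.969 min 115.905876 med 245.54944
side9 hull ellipse centre [ 0.5 -2.5] axes [83.12122345 83.93045807]
scene9 hull ellipse centre [-1.3 -0.9] axes [83.03781891 84.34976959]
```

View pics/d2.png

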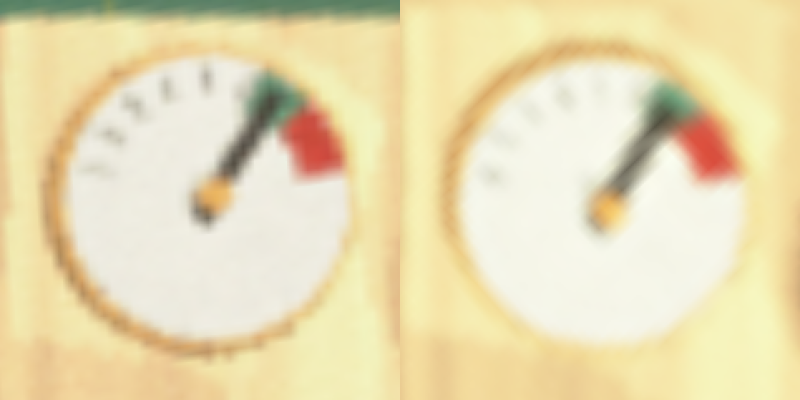

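The pointer stands in the middle of the green band (side view (268,100), scene view (662,118)). I'll release the key and back off.

Call:
apply_moves(targets=[{"delta_pos": [0, 0, 0], "dr": [0, 0, 0]}, {"delta_pos": [0, 0, 0], "dr": [0, 0, 0]}, {"delta_pos": [0, 0, 0], "dr": [0, 0, 0]}, {"delta_pos": [0, 0, -0.02], "dr": [0, 0, 0]}, {"delta_pos": [0, 0, -0.02], "dr": [0, 0, 0]}, {"delta_pos": [0, 0, -0.03], "dr": [0, 0, 0]}, {"delta_pos": [0, 0, -0.03], "dr": [0, 0, 0]}, {"delta_pos": [0, 0, 0], "dr": [0, 0, 0]}], jaw=0.04)

```text
time_s: 22.4
tcp_pos: [466.4, 84.9, 189.1]
eef_rot: [[0.083, 0.877, 0.472], [0.995, -0.1, 0.012], [0.058, 0.469, -0.881]]
wrist_force: [-0.6, -0.6, -0.5]
finger_gap: 39.5
gripper_force: 0.0
```

```bash
python3 - <<'E'
from h import *
st(); shot('side','side10'); gauge2('side10')
T=tool(90,0); e=plan([532,237,186],T,8); print(e[0]); plan([532,237,118],T,3,e)
E
```

```text
tcp [466.4  84.9 189.1] psi 83.1 F tool [-0.7 -0.7  0.2] M [ 0.14 -0.02  0.02] j6 8.2 t 22.4
{'fx': 545.6738113693466, 'fy': 545.6738113693466, 'cx': 279.2131062812352, 'cy': 224.42350183881263}
side10 gauge 2.005 min 95.60333 med 237.37793
[0.02, 0.005, 0.004] [0.061, -0.004, -0.015]
[0.019, 0.006, 0.004] [0.061, -0.004, -0.014]
[0.02, 0.006, 0.003] [0.061, -0.003, -0.015]
[0.019, 0.007, 0.003] [0.061, -0.004, -0.015]
[0.019, 0.007, 0.003] [0.061, -0.004, -0.015]
[0.019, 0.008, 0.002] [0.061, -0.004, -0.014]
[0.02, 0.008, 0.001] [0.062, -0.003, -0.015]
[0.018, 0.008, 0.001] [0.061, -0.004, -0.015]
[531.54515128 236.53920245 185.52363987]
[0.0, 0.0, 0.023] [-0.0, -0.0, 0.0]
[0.0, 0.0, 0.022] [-0.0, -0.0, 0.0]
[0.0, 0.0, 0.023] [-0.0, -0.0, 0.0]
```

Call:
apply_moves(targets=[{"delta_pos": [0.02, 0.005, 0.004], "dr": [0.061, -0.004, -0.015]}, {"delta_pos": [0.019, 0.006, 0.004], "dr": [0.061, -0.004, -0.014]}, {"delta_pos": [0.02, 0.006, 0.003], "dr": [0.061, -0.003, -0.015]}, {"delta_pos": [0.019, 0.007, 0.003], "dr": [0.061, -0.004, -0.015]}, {"delta_pos": [0.019, 0.007, 0.003], "dr": [0.061, -0.004, -0.015]}, {"delta_pos": [0.019, 0.008, 0.002], "dr": [0.061, -0.004, -0.014]}, {"delta_pos": [0.02, 0.008, 0.001], "dr": [0.062, -0.003, -0.015]}, {"delta_pos": [0.018, 0.008, 0.001], "dr": [0.061, -0.004, -0.015]}, {"delta_pos": [0, 0, 0.023], "dr": [0, 0, 0]}, {"delta_pos": [0, 0, 0.022], "dr": [0, 0, 0]}, {"delta_pos": [0, 0, 0.023], "dr": [0, 0, 0]}, {"delta_pos": [0, 0, 0], "dr": [0, 0, 0]}], jaw=0)

```text
time_s: 23.65
tcp_pos: [527.6, 235.5, 110.0]
eef_rot: [[-0.023, 1.0, -0.014], [1.0, 0.023, -0.003], [-0.003, -0.014, -1.0]]
wrist_force: [0.1, -0.1, -0.1]
finger_gap: 0.5
gripper_force: 0.0
```

Call:
apply_moves(targets=[{"delta_pos": [0.001, 0.004, -0.006], "dr": [0, 0, 0]}, {"delta_pos": [0, 0.01, 0], "dr": [0, 0, 0]}, {"delta_pos": [0, 0.01, 0], "dr": [0, 0, 0]}, {"delta_pos": [0, 0.008, 0], "dr": [0, 0, 0]}, {"delta_pos": [0, 0.006, 0], "dr": [0, 0, 0]}, {"delta_pos": [0, 0.006, 0], "dr": [0, 0, 0]}, {"delta_pos": [0, 0.006, 0], "dr": [0, 0, 0]}, {"delta_pos": [0, 0, 0], "dr": [0, 0, 0]}])

```text
time_s: 24.45
tcp_pos: [581.7, 238.5, 121.1]
eef_rot: [[-0.022, 1.0, -0.003], [1.0, 0.022, 0.0], [0.0, -0.003, -1.0]]
wrist_force: [-0.5, 0.4, -0.7]
finger_gap: 0.5
gripper_force: 0.0
```

```bash
cat >> h.py <<'E'
def ball(fns):
    uv=[]
    for fn in fns:
        im=load(fn)[0]; h=cv2.cvtColor(im,cv2.COLOR_BGR2HSV); m=((h[...,0]<6)|(h[...,0]>174))&(h[...,1]>170)&(h[...,2]>90)
        m[:,:230]=0; m[300:]=0; m[:225]=0; m[:,345:]=0
        m=m.astype(np.uint8); n,l,s,c=cv2.connectedComponentsWithStats(m); k=1+s[1:,4].argmax(); uv.append(c[k]); print(fn,c[k].round(1),s[k])
    p=tri(*uv,a=fns[0],b=fns[1]); d=p-[613.7,0,72]; print('ball',p.round(1),'lean deg',np.degrees(np.arctan2(d[0],d[2])).round(1),'r',np.hypot(d[0],d[2]).round(1))
E
python3 - <<'E'
from h import *
st(); shot('side','side11'); shot('scene','scene11')
ball(('scene10x','side') if 0 else ('scene','side')); ball(('scene11','side11'))
E
```

```text
tcp [581.7 238.5 121.1] psi 90.0 F tool [ 0.4 -0.5  0.7] M [-0.08 -0.03  0.01] j6 14.6 t 24.45
{'fx': 545.6738113693466, 'fy': 545.6738113693466, 'cx': 279.2131062812352, 'cy': 224.42350183881263}
{'fx': 402.6317316912682, 'fy': 402.6317316912682, 'cx': 269.0511358705857, 'cy': 210.5731223571185}
scene [324.5 246.7] [321 243   8   8  56]
side [254.9 283.4] [251 279   9  10  63]
ball [584.6 237.2 147.6] lean deg -21.1 r 81.0
scene11 [319.2 252. ] [315 249   9   6  31]
side11 [244.5 281.4] [241 277   8  10  66]
ball [609.2 238.3 150.6] lean deg -3.3 r 78.8
```

Call:
apply_moves(targets=[{"delta_pos": [0, 0.006, 0], "dr": [0, 0, 0]}, {"delta_pos": [0, 0.006, 0], "dr": [0, 0, 0]}, {"delta_pos": [0, 0.006, 0], "dr": [0, 0, 0]}, {"delta_pos": [0, 0.006, 0], "dr": [0, 0, 0]}, {"delta_pos": [0, 0.005, 0], "dr": [0, 0, 0]}, {"delta_pos": [0, 0.004, 0], "dr": [0, 0, 0]}, {"delta_pos": [0, 0, 0], "dr": [0, 0, 0]}])

```text
time_s: 25.25
tcp_pos: [614.3, 239.2, 120.7]
eef_rot: [[-0.022, 1.0, -0.004], [1.0, 0.022, 0.0], [0.0, -0.004, -1.0]]
wrist_force: [0.5, -0.9, -0.5]
finger_gap: 0.5
gripper_force: 0.0
```

```bash
python3 - <<'E'
from h import *
st(); shot('side','side12'); shot('scene','scene12')
ball(('scene12','side12'))
E
```

```text
tcp [614.3 239.2 120.7] psi 90.0 F tool [-1.   0.5  0.5] M [-0.05 -0.04 -0.06] j6 13.9 t 25.25
{'fx': 545.6738113693466, 'fy': 545.6738113693466, 'cx': 279.2131062812352, 'cy': 224.42350183881263}
{'fx': 402.6317316912682, 'fy': 402.6317316912682, 'cx': 269.0511358705857, 'cy': 210.5731223571185}
scene12 [311.1 260.1] [307 256   8   8  35]
side12 [232.  281.2] [230 277   6  10  45]
ball [639.5 237.7 144.8] lean deg 19.5 r 77.3
```

Call:
apply_moves(targets=[{"delta_pos": [0, 0.004, 0], "dr": [0, 0, 0]}, {"delta_pos": [0, 0.004, 0], "dr": [0, 0, 0]}, {"delta_pos": [0, 0.003, 0], "dr": [0, 0, 0]}, {"delta_pos": [0, 0, 0], "dr": [0, 0, 0]}])

```text
time_s: 25.75
tcp_pos: [625.1, 239.5, 120.9]
eef_rot: [[-0.022, 1.0, -0.004], [1.0, 0.022, 0.0], [0.0, -0.004, -1.0]]
wrist_force: [-0.1, -1.3, 0.2]
finger_gap: 0.5
gripper_force: 0.0
```

```bash
python3 - <<'E'
from h import *
st(); shot('side','side13'); shot('scene','scene13')
ball(('scene13','side13'))
E
```

```text
tcp [625.1 239.5 120.9] psi 90.0 F tool [-1.3 -0.1 -0.2] M [-0.09 -0.07 -0.04] j6 13.7 t 25.75
{'fx': 545.6738113693466, 'fy': 545.6738113693466, 'cx': 279.2131062812352, 'cy': 224.42350183881263}
{'fx': 402.6317316912682, 'fy': 402.6317316912682, 'cx': 269.0511358705857, 'cy': 210.5731223571185}
scene13 [308.2 263.3] [304 259   9   8  40]
side13 [230.  282.5] [230 280   1   6   6]
ball [645.2 234.7 134.4] lean deg 26.8 r 69.9
```

Call:
apply_moves(targets=[{"delta_pos": [0, 0.002, 0], "dr": [0, 0, 0]}, {"delta_pos": [0, 0.001, 0], "dr": [0, 0, 0]}, {"delta_pos": [0, 0.001, 0], "dr": [0, 0, 0]}, {"delta_pos": [0, 0, 0], "dr": [0, 0, 0]}])

```text
time_s: 26.25
tcp_pos: [627.3, 239.6, 120.8]
eef_rot: [[-0.023, 1.0, -0.007], [1.0, 0.023, -0.0], [0.0, -0.007, -1.0]]
wrist_force: [-4.3, -0.2, 1.1]
finger_gap: 0.8
gripper_force: 1.9
```

```bash
sed -i 's/m\[:,:230\]=0/m[:,:205 if "side" in fn else 280]=0; m[:272,:225]=0/' h.py; python3 - <<'E'
from h import *
st(); shot('side','side14'); shot('scene','scene14')
ball(('scene14','side14'))
E
```

```text
tcp [627.3 239.6 120.8] psi 90.0 F tool [-0.1 -4.3 -1.1] M [ 0.55 -0.05 -0.01] j6 13.6 t 26.25
{'fx': 545.6738113693466, 'fy': 545.6738113693466, 'cx': 279.2131062812352, 'cy': 224.42350183881263}
{'fx': 402.6317316912682, 'fy': 402.6317316912682, 'cx': 269.0511358705857, 'cy': 210.5731223571185}
scene14 [307.5 264. ] [303 260   9   8  44]
side14 [225.6 282.2] [222 278   8   9  65]
ball [654.1 239.7 142.5] lean deg 29.8 r 81.3
```

Call:
apply_moves(targets=[{"delta_pos": [0, 0.001, 0], "dr": [0, 0, 0]}, {"delta_pos": [0, 0.001, 0], "dr": [0, 0, 0]}, {"delta_pos": [0, 0, 0], "dr": [0, 0, 0]}])

```text
time_s: 26.65
tcp_pos: [627.5, 239.6, 120.7]
eef_rot: [[-0.023, 1.0, -0.011], [1.0, 0.023, -0.0], [-0.0, -0.011, -1.0]]
wrist_force: [-8.6, -0.9, 2.1]
finger_gap: 0.1
gripper_force: 4.1
```

The lever is on its stop. I'll back away.

Call:
apply_moves(targets=[{"delta_pos": [0, -0.01, 0], "dr": [0, 0, 0]}, {"delta_pos": [0, -0.03, 0], "dr": [0, 0, 0]}, {"delta_pos": [0, -0.04, 0], "dr": [0, 0, 0]}, {"delta_pos": [0, -0.04, 0], "dr": [0, 0, 0]}, {"delta_pos": [0, 0, -0.04], "dr": [0, 0, 0]}, {"delta_pos": [0, 0, -0.04], "dr": [0, 0, 0]}, {"delta_pos": [0, 0, -0.04], "dr": [0, 0, 0]}, {"delta_pos": [0, 0, 0], "dr": [0, 0, 0]}, {"delta_pos": [0, 0, 0], "dr": [0, 0, 0]}])

```text
time_s: 27.55
tcp_pos: [512.5, 237.2, 242.9]
eef_rot: [[-0.023, 1.0, 0.001], [1.0, 0.023, 0.001], [0.001, 0.001, -1.0]]
wrist_force: [0.1, 0.3, -0.5]
finger_gap: 0.5
gripper_force: 0.0
```

```bash
python3 - <<'E'
from h import *
st(); shot('side','side15'); shot('scene','scene15')
ball(('scene15','side15')); gauge2('side15'); gauge2('scene15')
for n in('side15','scene15'):
    P=cloud(n);hsv=cv2.cvtColor(load(n)[0],cv2.COLOR_BGR2HSV)
    m=(abs(P[...,0]-663)<40)&(abs(P[...,1]-33)<40)&(P[...,2]>126)&(hsv[...,0]<16)&(hsv[...,1]>130); q=P[m]
    print(n,q.min(0).round(),q.max(0).round(),q[q[:,2]>230].mean(0).round(1))
cv2.imwrite('pics/f.png',np.hstack([cv2.resize(load(n)[0][y:y+160,x:x+160],(400,400),interpolation=3) for n,x,y in(('side15',180,180),('scene15',190,170))]))
E
```

```text
tcp [512.5 237.2 242.9] psi 90.0 F tool [0.3 0.1 0.5] M [-0.07 -0.03 -0.04] j6 16.4 t 27.55
{'fx': 545.6738113693466, 'fy': 545.6738113693466, 'cx': 279.2131062812352, 'cy': 224.42350183881263}
{'fx': 402.6317316912682, 'fy': 402.6317316912682, 'cx': 269.0511358705857, 'cy': 210.5731223571185}
scene15 [307.  262.9] [303 259   9   9  65]
side15 [225.9 282. ] [222 278   9   9  61]
ball [653.4 238.1 143.3] lean deg 29.1 r 81.6
side15 gauge 2.005 min 93.80687 med 236.84514
scene15 gauge 1.969 min 119.40114 med 247.63383
side15 [642.  13. 127.] [684.  56. 240.] [662.2  32.9 234.4]
scene15 [650.  16. 135.] [686.  54. 237.] [665.8  31.8 233. ]
```

View pics/f.png

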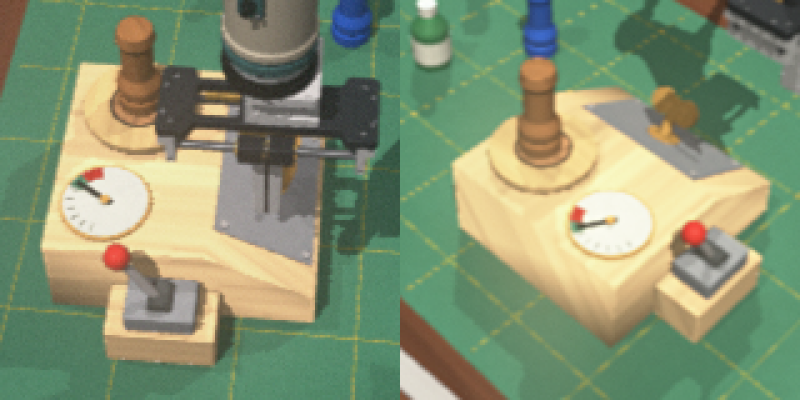

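The final view shows the slicker upright mid-table, the pointer in green and the lever over to the rear, lean +29°, matching the firm stop. The arm is clear. Handing in.

```bash
python3 -c "
from cell import robot
print(robot.job_done())"
```

```text
the job is handed in; nothing more can be done
None
```

The slicker is standing upright on the middle of the turntable, the key is wound so the pointer sits mid-green, and the brake lever is pushed over to its stop; the job was handed in at about 27.7 s of the 69 s limit, and no verdict came back.

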